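Press a shoe brush's back plate home in a twin-screw press

ROBOT

A 6-joint arm with a two-finger parallel gripper is mounted at the origin on the work surface. World frame = base frame: x ahead of the robot, y to its left, z up, the work surface at z = 0. Lengths are in m, angles in degrees, forces in N, time in s.
With the tool pointing down it reaches from about 0.375 to 0.925 m from the base axis. Payload 5.7 kg.
Tool frame: the origin (TCP) lies midway between the tips of the shut fingers; the grasp point (between the pads) lies behind it (bot.grip_depth is the z of the grasp point in the tool frame, in m); z points along the fingers, y is the direction in which the jaws open and shut (so a half turn about z gives the same grasp; the last joint's range is limited). The gripper opens to 88 mm and grips with 3 to 60 N. Pads are 20 mm wide; open, the fingers measure 115 mm over their backs; the gripper's body (75 mm by 178 mm) begins 61 mm behind the grasp point.
Start: joints at [61.186, 20.558, 86.54, -0, 72.909, -6.595], TCP at [0.227, 0.555, 0.223] pointing down, gripper open.
Joint ranges: [-170.27, 170.27], [-57.76, 135], [12.27, 136.19], [-55.21, 235.2], [11.17, 155.16], [-170.74, 170.74]. Speed limits (degrees/s): [136.94, 136.94, 180, 180, 180, 180].

INTERFACE

Orientations are given as a 3x3 rotation matrix whose columns are the frame's x, y, z axes.
In Python, from station import bot gives the robot as it stands. The module is installed in compiled form; this text tells all that it offers.
- The arm moves only by the tool carry_out, never from a script. Its argument "series" is a list of rows, each an object with "travel": the shift along the tool's x, y, z in mm, a list of three; "dr": the turn, a rotation vector about the tool's x, y, z in rad, a list of three; "grip": the closure, from -1 (fully open) to 1 (shut), so that 0 is half open. In form: [{"travel": [x, y, z], "dr": [wx, wy, wz], "grip": grip}, ...]. A call has 1 to 12 rows; each row shifts and turns the pose as measured when the row begins, along the tool's axes as they then stand; what a row does not reach is not made up. A row lasts 1/8 s, in which the tool goes at most 62.5 mm and 10.7 degrees, less where a joint would pass 70% of its speed; a pose out of reach is approached as far as the arm can. A call is refused whole if a number of a shift passes 62.5 or a number of a turn 0.188, either way. A call with a gripper value outside its range is refused whole. The fingers move at their own pace and stop on an object; "newtons" is the grip in N (left out, the last holds). Time passes only in rows, so rows that do not move let the fingers close. It gives the time, the measured TCP pose, the force and the opening at its end, in the units of the state.
- bot.observe(): the state, without advancing time (a new reading comes with each control period).
- bot.grab_frame(name): name is "scene" or "top" or "wrist"; returns the picture (480x640x3 uint8, red, green, blue); there is no depth.
- bot.camera_params(name): a dict with "fovy" (degrees; the focal length in pixels is half the picture's height over the tangent of half this angle, whatever the lens; pixels are square), "cx", "cy" (the principal point, pixels), "dist" ([k1, k2, p1, p2, k3] as OpenCV has them; the pictures are not rectified), "position" and "attitude" of the camera in the world. Camera axes: x right, y down, z forward; pixel columns grow to the right and rows downward; lengths in m; the calibration is good to about 2 mm. A picture is of the moment at which its call begins: read the wrist's pose just before it. camera_params takes no time and is no camera call; for the wrist camera it gives the pose at the moment of the call.
- bot.sign_off(): hands the job in, once; it reports no verdict.
The state is a dict: "t": time; "joint_positions": joint angles; "dq": joint speeds; "joint_torque": joint torques, N m; "ee_pos": TCP position; "tool_rot": TCP orientation; "contact_force": force on the tool from outside, world axes, zero at the start; "wrist_torque": the same for the moment, N m; "grip_width": finger opening in m.
Only numpy, scipy, OpenCV 4.12 (cv2) and the standard library are available. Lean on these libraries where they do the work, as an engineer would, in place of code of your own. Each camera call takes 0.05 s, during which the arm holds its last target.

TASK

Put the wooden shoe brush handle into the small twin-screw press: flat on the mat, head end against the back stop, centred and square between the two screws, handle sticking out at the front. Then run the two knurled nuts down by turns, a part turn at a time so that the pressing bar stays level and does not bind, until the brush's loose back plate is pressed fully home on its dowels, and leave it clamped firm and even with the bar level, without crushing the wood. Do not disturb the other things on the shelf.

Things in the scene. Friction and masses are not known exactly. Their poses are not given: they have to be found in the camera images.
- press: Fixed twin-screw press on a pale wooden base 124 mm deep, 190 wide, 22 high. Two upright threaded steel columns, 14 mm thick, stand 75 mm either side of the origin, tops 130 mm above it. Origin: centre of the base's underside, under the middle of the pressing bar. x: from the open front to the back stop; y: to the left screw; z up. The front faces the robot give or take 0.3 rad
- stop (a point): Foot of the back stop's face, on the mat, at the middle: 40 mm behind (+x) and 28 mm above the press's origin. The stop is a wooden batten rising 18 mm above the mat, 110 mm wide. The black rubber mat's top (28 mm above the press's origin) reaches from the stop to 61 mm in front of the press's origin and 56 mm to each side. Axes as the press's
- bar: Aluminium pressing bar, 190 mm long, 40 deep, 22 high, across the press above the mat. Origin: centre of its underside, at the start 58.4 to 59.6 mm above the press's origin; one end may be lower than the other. Axes as the press's when level (y along the bar). Each nut moves its own end; out of level by 0.035 rad the bar binds on the columns
- knob_l_grip (a point): Left knurled hand nut (+y of the press): upright aluminium cylinder 40 mm in diameter, 28 high, on the column, riding on the bar's end. The point is on its axis, 10 mm below its top, 22 mm above the bar's top; the column sticks out of it by up to 25 mm. Clockwise from above it goes down with that end of the bar, 20 mm a full turn. May be gripped at any yaw; stays where left
- knob_r_grip (a point): Right hand nut (-y of the press), the same. How both feel: a free nut drags with about 0.28 N m. Above that the effort rises by about 0.03 N m while the plate slides onto its dowels and then, with the plate home, steadily: about 0.16 N m above the free nut on each is firm, 0.3 N m above it on both crushes the wood. Tightening one nut also loads the other
- brush: Loose wooden shoe brush handle without bristles, about 220 g, lying flat: a head 80 mm long (x), 54 wide, 18 thick, with a dark back plate on top, and a handle 26 mm wide, 4 to 22 mm above the underside, that runs to -x as far as 159 mm from the origin. Origin: centre of the head's underside, z up. It belongs in the press with its origin over the press's origin, 28 mm up, axes alike
- brush_grip (a point): Point in the middle of the brush's handle, 90 mm to -x of the brush's origin and 13 mm above its underside, a good place to hold it: the gripper then clears the press
- plate (a joint): How far the brush's back plate stands off the head (m): 0 is fully home, at the start 0.001 to 0.0022. The plate is 80 by 54 mm and 8 mm thick and slides on two tight dowels against about 20 N; when home its top is 26 mm above the brush's underside
- tin: Bystander: flat polish tin, 74 mm in diameter, 24 mm high. Origin at its underside
- small_tin: Bystander: small polish tin, 50 mm in diameter, 18 mm high
- clip: Bystander: steel spring clip, 70 mm long, 24 mm wide, 24 mm high
- horn: Bystander: red silicone shoe horn lying flat, 180 mm long
- dauber: Bystander: turned wooden polish dauber, standing, 64 mm high
- tray: Bystander: white plastic tray, 100 by 150 mm, 40 mm high
- cleaner: Bystander: white plastic bottle, 120 mm high

How it is judged:
By the outcome, as a careful person would: the job done as asked, in the order asked, and still so for the second after the job is handed in, with the robot touching nothing.
It also fails if it takes over 72 s, if anything falls off the work surface, if the arm or the gripper's body presses on something with over 40 N, if the wrist force passes 120 N, or if a joint passes its speed limit or range.

## Working session

There is one attempt and no reset: what is moved stays moved. The work goes in short steps, Python scripts to look and compute and a tool call to move; the robot and the scene stay as the last step left them, time stands still between calls to the robot, and variables do not carry over. Pictures are saved under pics/ and viewed, and the job is handed in when it is done.

Besides the shell and the picture viewer there is one more tool, called in YAML: its name, and indented under it one key for each argument. carry_out: Moves the arm, as the interface text tells. Its arguments: {"type":"object","properties":{"series":{"type":"array"},"newtons":{"type":"number"}},"required":["series"]}

```bash
mkdir -p pics; ls
python3 - <<'E'
from station import bot
import cv2
s=bot.observe(); print(s, bot.grip_depth)
for n in("scene","top","wrist"):
    p=bot.camera_params(n); print(n,p)
    im=bot.grab_frame(n); cv2.imwrite(f"pics/a_{n}.png",im[:,:,::-1])
E
```

```text
pics
{'t': 0.0, 'joint_positions': array([ 6.11858813e+01,  2.05999580e+01,  8.65993894e+01,  5.19868253e-04,
        7.29064085e+01, -6.59521241e+00]), 'dq': array([-0.02194499, -0.01241574,  0.04422487,  0.00037667, -0.09882663,
        0.02801151]), 'joint_torque': array([ 1.89450155e-03, -5.15381420e+01, -2.70732915e+01,  6.75778650e-02,
        3.50831437e-02, -1.29397417e-04]), 'ee_pos': array([0.22656308, 0.55483821, 0.22178589]), 'tool_rot': array([[-9.25744745e-01,  3.78147936e-01, -8.97212569e-04],
       [ 3.78148936e-01,  9.25743366e-01, -1.61307733e-03],
       [ 2.20606720e-04, -1.83257784e-03, -9.99998296e-01]]), 'contact_force': array([0.42597531, 0.46812857, 0.03543807]), 'wrist_torque': array([-0.02786637,  0.01829631,  0.01778365]), 'grip_width': 0.08785388313860323} -0.0187
scene {'fovy': 56.5195125316146, 'cx': 324.1991561757898, 'cy': 239.36872070613208, 'dist': array([-0.05140767,  0.        ,  0.        ,  0.        ,  0.        ]), 'position': array([ 1.47121962, -0.15079542,  0.63635235]), 'attitude': array([[ 0.1681418 ,  0.52763793, -0.83266233],
       [ 0.98569414, -0.09996372,  0.13569935],
       [-0.0116359 , -0.84356711, -0.53689769]])}
top {'fovy': 43.82027395980326, 'cx': 320.48622729509776, 'cy': 239.7798539715994, 'dist': array([-0.12310014,  0.        ,  0.        ,  0.        ,  0.        ]), 'position': array([0.40296938, 0.00665191, 1.33415598]), 'attitude': array([[ 0.01486472, -0.98420418,  0.17641195],
       [-0.99986393, -0.01589319, -0.00441833],
       [ 0.00715229, -0.17632227, -0.98430651]])}
wrist {'fovy': 63.77789422670351, 'cx': 320.0747518519391, 'cy': 243.56880761530272, 'dist': array([-0.00355293,  0.        ,  0.        ,  0.        ,  0.        ]), 'position': array([0.16428258, 0.58044587, 0.38393463]), 'attitude': array([[ 0.37697457,  0.89792181,  0.22721485],
       [ 0.92622237, -0.36505487, -0.09405877],
       [-0.00151153,  0.24590924, -0.96929168]])}
```

View pics/a_scene.png

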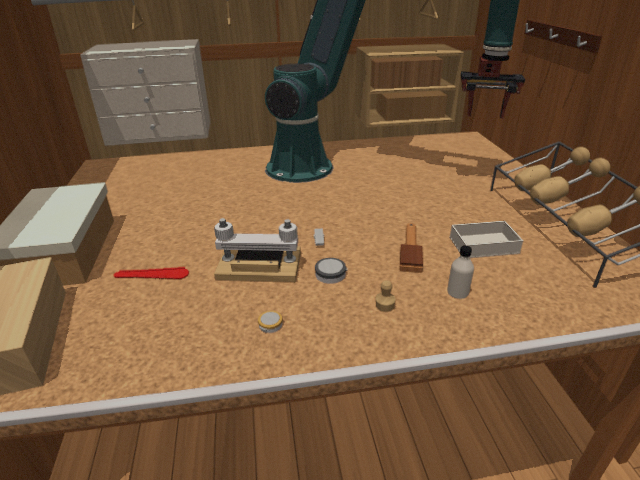

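View pics/a_top.png

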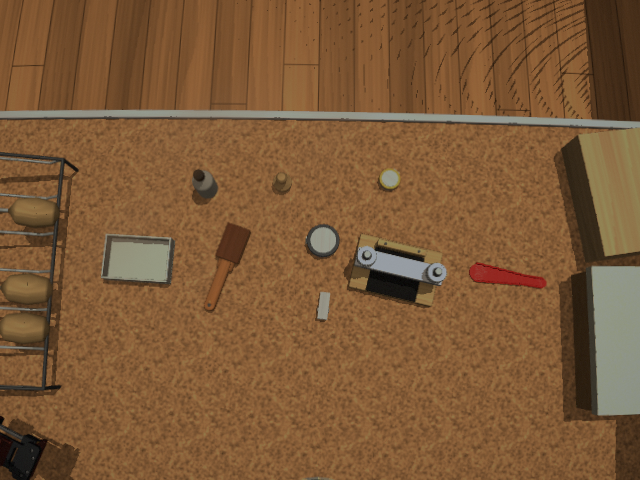

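View pics/a_wrist.png

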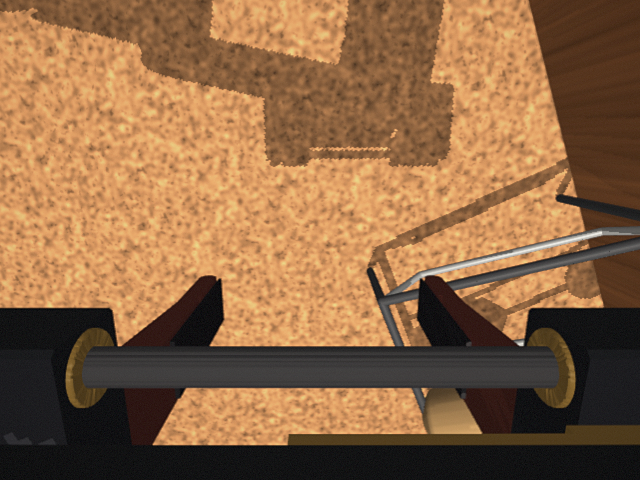

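Run:
```python
import cv2
a=cv2.imread("pics/a_top.png")
cv2.imwrite("pics/c1.png",cv2.resize(a[225:315,340:455],None,fx=6.5,fy=6.5,interpolation=cv2.INTER_CUBIC))
cv2.imwrite("pics/c2.png",cv2.resize(a[215:315,190:270],None,fx=6,fy=6,interpolation=cv2.INTER_CUBIC))
a=cv2.imread("pics/a_scene.png")
cv2.imwrite("pics/c3.png",cv2.resize(a[205:290,205:315],None,fx=7,fy=7,interpolation=cv2.INTER_CUBIC))
```

```text
(no output)
```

View pics/c1.png

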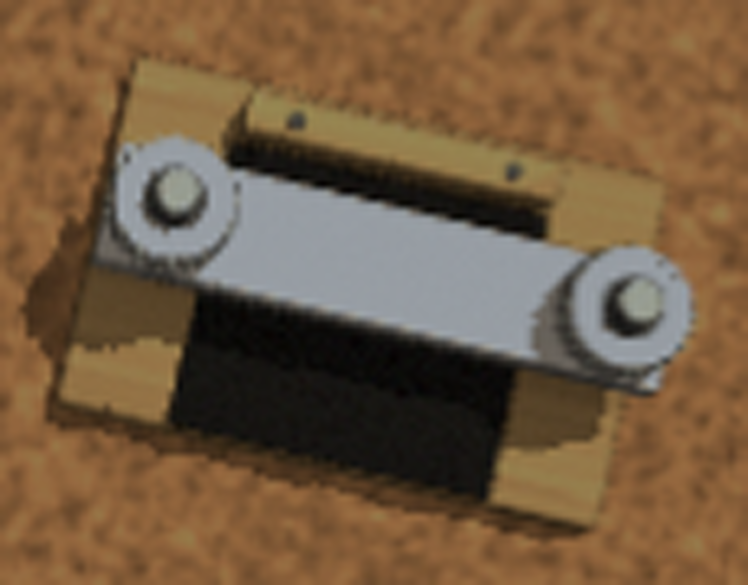

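View pics/c2.png

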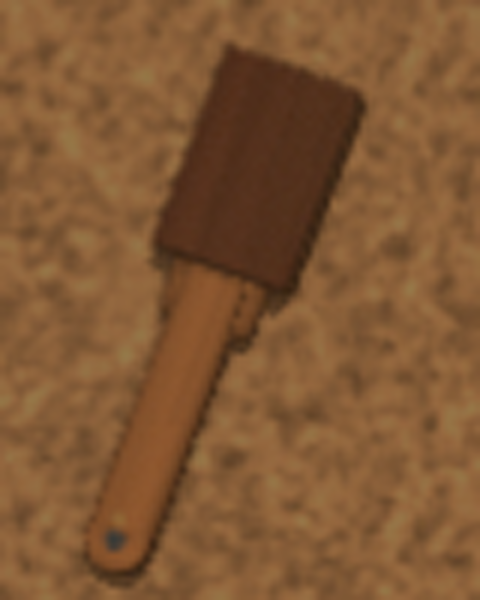

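View pics/c3.png

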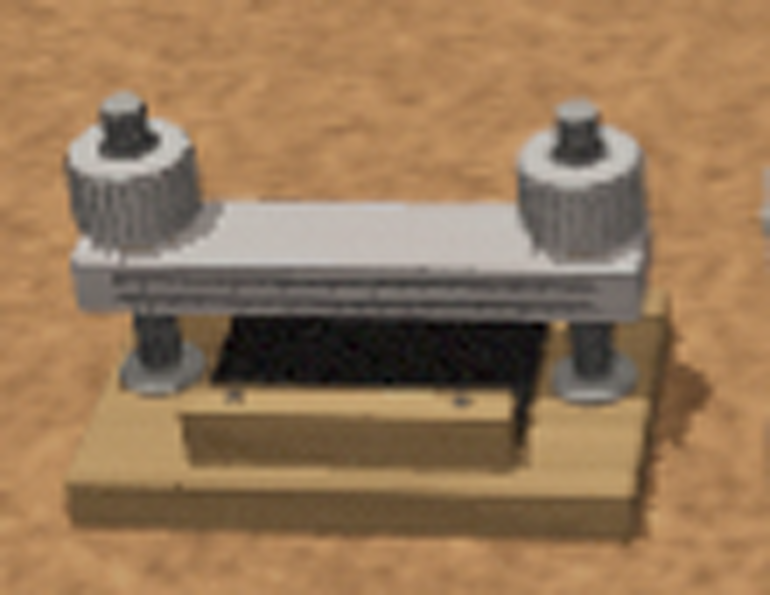

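```bash
cat > h.py <<'E'
import numpy as np, cv2
from scipy.optimize import least_squares
from station import bot
def K(p):
    f=240/np.tan(np.radians(p['fovy'])/2); return np.array([[f,0,p['cx']],[0,f,p['cy']],[0,0,1.]])
def proj(p,X):
    R=np.array(p['attitude']).T; t=-R@np.array(p['position'])
    return cv2.projectPoints(np.atleast_2d(np.asarray(X,float)),cv2.Rodrigues(R)[0],t,K(p),np.array(p['dist']))[0][:,0]
def Rz(a): c,s=np.cos(a),np.sin(a); return np.array([[c,-s,0],[s,c,0],[0,0,1.]])
def ray(p,uv,z):
    q=cv2.undistortPoints(np.array([[uv]],float),K(p),np.array(p['dist']))[0,0]
    d=np.array(p['attitude'])@np.array([q[0],q[1],1]); o=np.array(p['position']); return o+d*(z-o[2])/d[2]
def fit(obs,x0,z=0.):
    # obs: list (cam params, model mm, uv)
    def r(x):
        out=[]
        for p,m,uv in obs:
            X=Rz(x[2])@(np.array(m)/1000)+[x[0],x[1],z]
            out+=list(proj(p,X)[0]-uv)
        return np.array(out)
    s=least_squares(r,x0,loss='soft_l1'); return s.x,r(s.x).reshape(-1,2)
def un(uv,s,off): return (np.array(uv)+.5)/s-.5+np.array(off)
E
cat > m1.py <<'E'
from h import *
T=bot.camera_params('top');S=bot.camera_params('scene')
t=lambda u:un(u,6.5,(340,225)); s=lambda u:un(u,7,(205,205)); b=lambda u:un(u,6,(190,215))
P=[((0,75,130),t((181,192))),((0,-75,130),t((641,303))),((62,95,22),t((137,58))),((62,-95,22),t((663,182))),((-62,95,22),t((58,402))),((-62,-95,22),t((588,524)))]
Q=[((0,75,130),s((578,108))),((0,-75,130),s((124,100))),((62,-95,22),s((68,488))),((62,95,22),s((634,495))),((62,-95,0),s((70,525))),((62,95,0),s((632,538)))]
for obs in ([(T,m,u) for m,u in P],[(S,m,u) for m,u in Q],[(T,m,u) for m,u in P]+[(S,m,u) for m,u in Q]):
    x,r=fit(obs,[.45,-.15,0]);print(x.round(4),r.round(1).tolist())
B=[((40,27,27.5),b((230,45))),((40,-27,27.5),b((362,98))),((-40,-27,27.5),b((293,290))),((-40,27,27.5),b((158,243))),((-158,0,15),b((118,578)))]
x,r=fit([(T,m,u) for m,u in B],[.45,.25,0]);print('brush',x.round(4),r.round(1).tolist())
E
python3 m1.py
```

```text
[ 0.5741 -0.1672 -0.22  ] [[-0.6, 0.0], [0.0, -0.2], [-0.5, -0.7], [1.1, -0.2], [-0.8, 0.1], [1.5, 1.2]]
[ 0.5727 -0.165  -0.2231] [[-0.0, -0.0], [-0.1, 0.0], [-0.9, -1.6], [-0.0, -0.6], [0.2, 0.7], [0.7, 0.9]]
[ 0.5739 -0.166  -0.219 ] [[-1.2, 0.2], [-0.6, -0.1], [-1.0, -0.5], [0.5, -0.2], [-1.3, 0.3], [1.0, 1.2], [-0.4, 0.2], [-0.5, 0.4], [-1.2, -1.2], [-0.3, -0.3], [-0.1, 1.1], [0.5, 1.2]]
brush [ 0.6273  0.1954 -0.312 ] [[-0.0, 0.2], [0.6, -1.0], [-0.2, 0.6], [-0.4, 0.6], [0.1, -0.5]]
```

```bash
cat >> h.py <<'E'
from scipy.spatial.transform import Rotation as Ro
def tool(yaw):  # tool pointing down, tool y along world dir at angle yaw+90 (object y), tool x = -object x
    c,s=np.cos(yaw),np.sin(yaw)
    x=np.array([-c,-s,0]);y=np.array([-s,c,0]); return np.array([x,y,[0,0,-1.]]).T
def go(pos,yaw,show=True):
    s=bot.observe();R=s['tool_rot'];Rt=tool(yaw)
    d=R.T@(np.array(pos)-s['ee_pos'])*1000
    w=Ro.from_matrix(R.T@Rt).as_rotvec()
    d2=Rt.T@(np.array(pos)-s['ee_pos'])*1000
    print('t',round(s['t'],2),'ee',s['ee_pos'].round(4),'F',s['contact_force'].round(1),'Tq',s['wrist_torque'].round(2),'w',round(s['grip_width'],4))
    print('travel(now axes)',d.round(1),'rotvec',w.round(4),'travel(target axes)',d2.round(1))
E
python3 - <<'E'
from h import *
x,y,a=.6273,.1954,-.312
g=np.array([x,y,0])+Rz(a)@[-.09,0,0]; print(g)
go([g[0],g[1],.16],a)
T=bot.camera_params('top')
print('cleaner top',ray(T,(199,175),.12),'tray',ray(T,(172,236),.04),ray(T,(170,283),.04),'dauber',ray(T,(282,178),.06),'tin',ray(T,(323,240),.024),'clip',ray(T,(323,306),.024))
E
```

```text
[0.54164506 0.22302664 0.        ]
t 0.15 ee [0.2266 0.555  0.222 ] F [ 0.2  0.3 -0.2] Tq [-0.01  0.01  0.09] w 0.0878
travel(now axes) [-417.2 -188.1   62.2] rotvec [-0.0014 -0.0002 -0.0758] travel(target axes) [-401.7 -219.2   62. ]
cleaner top [0.75587879 0.26071821 0.12      ] tray [0.63811401 0.33043817 0.04      ] [0.5334518  0.32892028 0.04      ] dauber [0.76885983 0.08817475 0.06      ] tin [ 0.6373733  -0.00484301  0.024     ] clip [ 0.49052373 -0.00692545  0.024     ]
```

carry_out:
  series:
    - {"travel": [0,0,0],"dr": [0,0,-0.075],"grip": -0.2}
    - {"travel": [-50,-27,0],"dr": [0,0,0],"grip": -0.2}
    - {"travel": [-50,-27,0],"dr": [0,0,0],"grip": -0.2}
    - {"travel": [-50,-27,0],"dr": [0,0,0],"grip": -0.2}
    - {"travel": [-50,-27,0],"dr": [0,0,0],"grip": -0.2}
    - {"travel": [-50,-27,0],"dr": [0,0,0],"grip": -0.2}
    - {"travel": [-50,-27,0],"dr": [0,0,0],"grip": -0.2}
    - {"travel": [-50,-27,20],"dr": [0,0,0],"grip": -0.2}
    - {"travel": [-50,-27,20],"dr": [0,0,0],"grip": -0.2}
    - {"travel": [0,0,0],"dr": [0,0,0],"grip": -0.2}

```text
t: 1.4
ee_pos: [0.5514, 0.2183, 0.1792]
tool_rot: [[-0.953, 0.302, 0.0], [0.302, 0.953, -0.001], [-0.0, -0.001, -1.0]]
contact_force: [-0.3, -0.1, -0.1]
grip_width: 0.0527
```

Run:
```python
from h import *
x,y,a=.6273,.1954,-.312
g=np.array([x,y,0])+Rz(a)@[-.09,0,0]
go([g[0],g[1],.16],a)
p=bot.camera_params('wrist');im=bot.grab_frame('wrist');cv2.imwrite('pics/w1.png',im[:,:,::-1])
import pickle;pickle.dump(p,open('w1.pkl','wb'))
```

```text
t 1.4 ee [0.5514 0.2183 0.1792] F [-0.3 -0.1 -0.1] Tq [0.05 0.   0.02] w 0.0527
travel(now axes) [10.8  1.6 19.2] rotvec [-0.001   0.0004  0.0054] travel(target axes) [10.8  1.5 19.2]
```

View pics/w1.png

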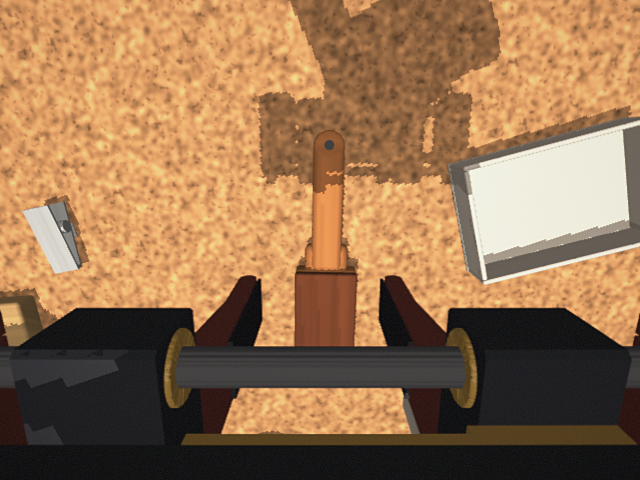

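Run:
```python
import cv2
a=cv2.imread("pics/w1.png")
cv2.imwrite("pics/w1c.png",cv2.resize(a[120:350,275:385],None,fx=2.6*2,fy=2.6,interpolation=cv2.INTER_CUBIC))
```

```text
(no output)
```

View pics/w1c.png

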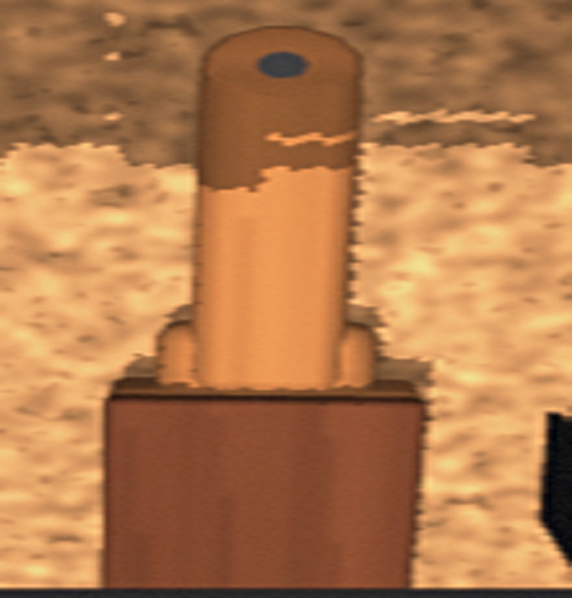

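Run:
```python
from h import *
import pickle;p=pickle.load(open('w1.pkl','rb'))
A=ray(p,(329.2,147),.022);B=ray(p,(326.4,266),.022);tip=ray(p,(329.4,130.8),.022)
L=ray(p,(295.8,274.6),.0275);R=ray(p,(356.5,274.6),.0275)
L2=ray(p,(295,346),.0275);R2=ray(p,(353.8,346),.0275)
d=B-A;print('yaw handle',np.arctan2(d[1],d[0]))
d=L-R;print('yaw edge',np.arctan2(-d[0],d[1]),np.hypot(*d[:2]))
for q in((L2-L),(R2-R)):print(np.arctan2(q[1],q[0]))
a=-.312
M=(L+R)/2; print('org from plate',M+Rz(a)@[.04,0,0],'from tip',tip+Rz(a)@[.159,0,0])
g=M+Rz(a)@[-.05,0,0]; print('g',g)
go([g[0],g[1],.16],a)
```

```text
yaw handle -0.32386218176465525
yaw edge 2.836460015217985 0.05199102088472781
-0.33164403529532344
-0.31793833638855035
org from plate [0.62890189 0.19883604 0.0275    ] from tip [0.62979263 0.20004732 0.022     ]
g [0.54324695 0.22646268 0.0275    ]
t 1.45 ee [0.5502 0.2198 0.1798] F [ 1.1 -0.3  0.7] Tq [-0.01 -0.01  0.05] w 0.0524
travel(now axes) [ 8.6  4.3 19.8] rotvec [-0.0003 -0.0002  0.0065] travel(target axes) [ 8.7  4.2 19.8]
```

carry_out:
  series:
    - {"travel": [8.5,3.8,40],"dr": [0,0,0.0125],"grip": -0.2}
    - {"travel": [0,0,50],"dr": [0,0,0],"grip": -0.2}
    - {"travel": [0,0,40],"dr": [0,0,0],"grip": -0.2}
    - {"travel": [0,0,20],"dr": [0,0,0],"grip": -0.2}
    - {"travel": [0,0,0],"dr": [0,0,0],"grip": -0.2}

```text
t: 2.08
ee_pos: [0.5405, 0.2327, 0.0291]
tool_rot: [[-0.951, 0.309, 0.002], [0.309, 0.951, 0.003], [-0.001, 0.004, -1.0]]
contact_force: [1.0, -0.2, -0.6]
grip_width: 0.0527
```

Run:
```python
from h import *
go([.5432,.226,.004],-.318)
p=bot.camera_params('wrist');im=bot.grab_frame('wrist');cv2.imwrite('pics/w2.png',im[:,:,::-1])
```

```text
t 2.08 ee [0.5405 0.2327 0.0291] F [ 1.  -0.2 -0.6] Tq [ 0.01 -0.01  0.02] w 0.0527
travel(now axes) [-4.6 -5.6 25.1] rotvec [0.0036 0.0011 0.0041] travel(target axes) [-4.7 -5.5 25.1]
```

View pics/w2.png

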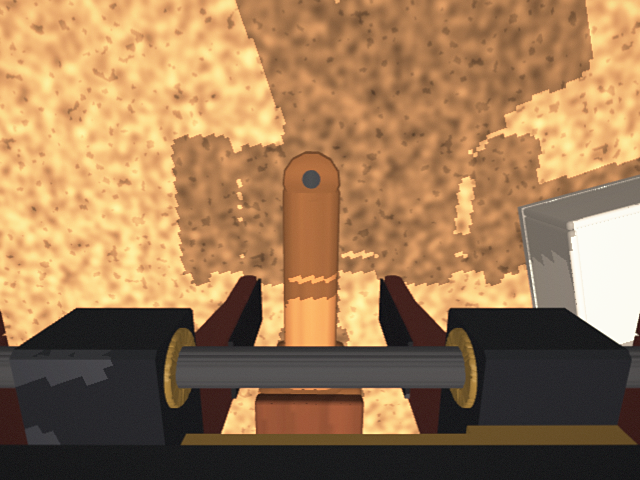

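carry_out:
  series:
    - {"travel": [-4.6,-5.5,12],"dr": [0.0036,0.001,0.004],"grip": -0.2}
    - {"travel": [0,0,13],"dr": [0,0,0],"grip": -0.2}
    - {"travel": [0,0,0],"dr": [0,0,0],"grip": -0.2}

```text
t: 2.5
ee_pos: [0.5458, 0.2272, 0.0064]
tool_rot: [[-0.95, 0.312, 0.006], [0.312, 0.95, 0.002], [-0.005, 0.004, -1.0]]
contact_force: [-0.2, 0.4, 0.1]
grip_width: 0.0525
```

Run:
```python
from h import *
go([.5432,.226,.004],-.318)
```

```text
t 2.5 ee [0.5458 0.2272 0.0064] F [-0.2  0.4  0.1] Tq [ 0.04 -0.04  0.04] w 0.0525
travel(now axes) [ 2.1 -2.   2.4] rotvec [0.0035 0.0054 0.0008] travel(target axes) [ 2.1 -2.   2.4]
```

carry_out:
  series:
    - {"travel": [2,-1,2],"dr": [0.0035,0.0054,0],"grip": -0.2}
    - {"travel": [0,0,0.5],"dr": [0,0,0],"grip": -0.2}
    - {"travel": [0,0,0],"dr": [0,0,0],"grip": 1}
    - {"travel": [0,0,0],"dr": [0,0,0],"grip": 1}
    - {"travel": [0,0,0],"dr": [0,0,0],"grip": 1}
    - {"travel": [0,0,0],"dr": [0,0,0],"grip": 1}
  newtons: 25

```text
t: 3.25
ee_pos: [0.5442, 0.227, 0.0046]
tool_rot: [[-0.95, 0.312, 0.001], [0.312, 0.95, 0.0], [-0.001, 0.001, -1.0]]
contact_force: [-0.6, -0.8, -0.9]
grip_width: 0.0254
```

Run:
```python
from h import *
go([.5432,.226,.004],-.318)
```

```text
t 3.25 ee [0.5442 0.227  0.0046] F [-0.6 -0.8 -0.9] Tq [ 0.05 -0.01  0.06] w 0.0254
travel(now axes) [ 0.7 -1.2  0.6] rotvec [0.0008 0.0008 0.0004] travel(target axes) [ 0.7 -1.2  0.6]
```

carry_out:
  series:
    - {"travel": [0,0,-20],"dr": [0,0,0],"grip": 1}
    - {"travel": [0,0,-45],"dr": [0,0,0],"grip": 1}
    - {"travel": [0,0,-45],"dr": [0,0,-0.05],"grip": 1}
    - {"travel": [0,0,-40],"dr": [0,0,-0.05],"grip": 1}
    - {"travel": [0,0,0],"dr": [0,0,0],"grip": 1}

```text
t: 3.88
ee_pos: [0.5415, 0.2263, 0.1561]
tool_rot: [[-0.977, 0.214, -0.006], [0.214, 0.977, -0.001], [0.006, -0.002, -1.0]]
contact_force: [0.4, 0.5, -2.6]
grip_width: 0.0256
```

Run:
```python
from h import *
go([.4033,-.128,.12],-.219)
```

```text
t 3.88 ee [0.5415 0.2263 0.1561] F [ 0.4  0.5 -2.6] Tq [0.06 0.13 0.04] w 0.0256
travel(now axes) [  59.2 -375.6   37.3] rotvec [-0.0023 -0.0055  0.0037] travel(target axes) [  58.  -375.9   36.1]
```

carry_out:
  series:
    - {"travel": [8,-53,0],"dr": [-0.002,-0.005,0.004],"grip": 1}
    - {"travel": [8,-53,0],"dr": [0,0,0],"grip": 1}
    - {"travel": [8,-53,0],"dr": [0,0,0],"grip": 1}
    - {"travel": [8,-53,0],"dr": [0,0,0],"grip": 1}
    - {"travel": [8,-53,0],"dr": [0,0,0],"grip": 1}
    - {"travel": [8,-53,0],"dr": [0,0,0],"grip": 1}
    - {"travel": [8,-50,0],"dr": [0,0,0],"grip": 1}
    - {"travel": [0,0,0],"dr": [0,0,0],"grip": 1}

```text
t: 4.88
ee_pos: [0.394, -0.1279, 0.144]
tool_rot: [[-0.975, 0.223, -0.018], [0.222, 0.975, 0.004], [0.018, -0.0, -1.0]]
contact_force: [0.4, 1.0, -3.0]
grip_width: 0.0259
```

Run:
```python
from h import *
go([.4033,-.128,.08],-.219)
```

```text
t 4.88 ee [ 0.394  -0.1279  0.144 ] F [ 0.4  1.  -3. ] Tq [ 0.13  0.09 -0.02] w 0.0259
travel(now axes) [-10.3   2.   63.9] rotvec [-0.0004 -0.0181 -0.0054] travel(target axes) [-9.1  1.9 64. ]
```

Correct the tilt, lower to just above insertion height, and look.

carry_out:
  series:
    - {"travel": [-5,2,30],"dr": [0,-0.018,-0.005],"grip": 1}
    - {"travel": [0,0,35],"dr": [0,0,0],"grip": 1}
    - {"travel": [0,0,0],"dr": [0,0,0],"grip": 1}
    - {"travel": [0,0,0],"dr": [0,0,0],"grip": 1}

```text
t: 5.38
ee_pos: [0.397, -0.1237, 0.0751]
tool_rot: [[-0.975, 0.221, -0.004], [0.221, 0.975, 0.003], [0.005, 0.002, -1.0]]
contact_force: [0.1, -0.7, -1.5]
grip_width: 0.0257
```

Run:
```python
from h import *
go([.4033,-.128,.0345],-.219)
for n in('top','scene','wrist'):
    im=bot.grab_frame(n);cv2.imwrite(f'pics/s_{n}.png',im[:,:,::-1])
a=cv2.imread("pics/s_top.png");cv2.imwrite("pics/s1.png",cv2.resize(a[225:345,340:455],None,fx=5,fy=5,interpolation=cv2.INTER_CUBIC))
a=cv2.imread("pics/s_scene.png");cv2.imwrite("pics/s2.png",cv2.resize(a[185:290,205:320],None,fx=5.5,fy=5.5,interpolation=cv2.INTER_CUBIC))
```

```text
t 5.38 ee [ 0.397  -0.1237  0.0751] F [ 0.1 -0.7 -1.5] Tq [-0.    0.1   0.02] w 0.0257
travel(now axes) [-7.3 -2.9 40.5] rotvec [ 0.0024 -0.005  -0.0038] travel(target axes) [-7.1 -2.8 40.6]
```

View pics/s1.png

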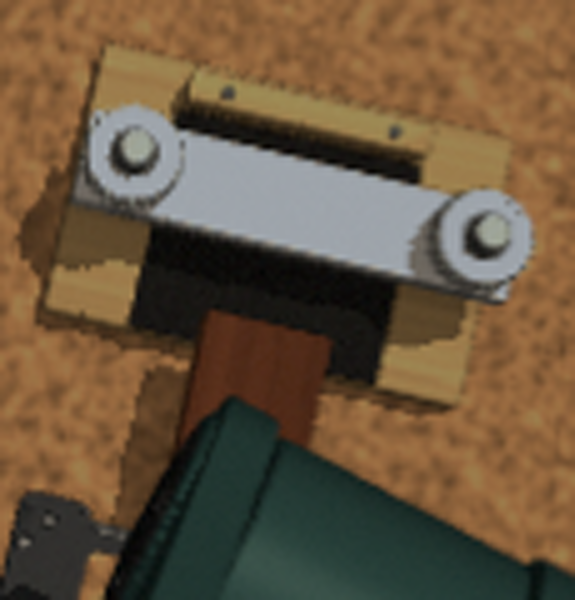

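View pics/s2.png

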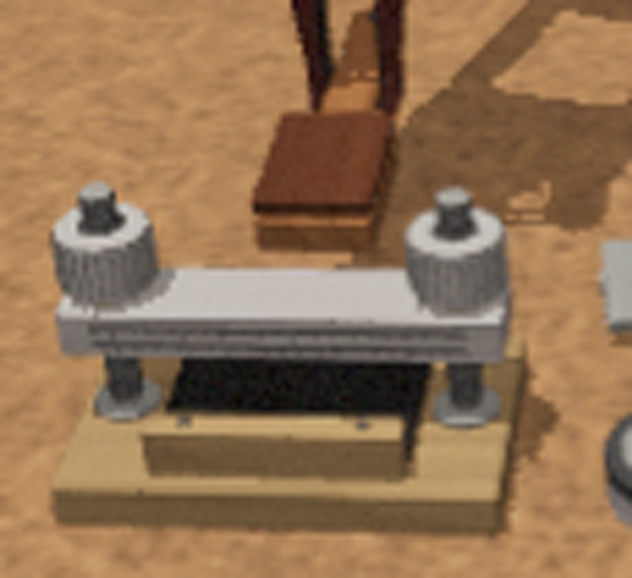

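View pics/s_wrist.png

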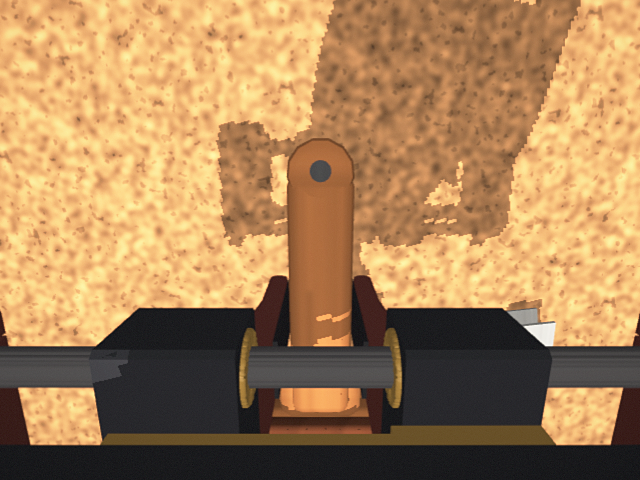

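```bash
cat > m2.py <<'E'
from h import *
T=bot.camera_params('top');S=bot.camera_params('scene')
zb=.0751-.0046
s1=lambda u:un(u,5,(340,225)); s2=lambda u:un(u,5.5,(205,185))
def rel(pr,b):
    return Rz(-pr[2])@[b[0]-pr[0],b[1]-pr[1],0],b[2]-pr[2]
A=[((40,27,27.5),s1((208,312))),((40,-27,27.5),s1((330,340))),((-20,27,27.5),s1((184,425)))]
x,r=fit([(T,m,u) for m,u in A[:2]],[.5,-.15,-.219],zb);print('top',x.round(4),r.round(1).tolist(),rel([.5741,-.1672,-.22],x))
B=[((40,-27,27.5),s2((253,206))),((40,27,27.5),s2((375,208))),((-40,-27,27.5),s2((284,112))),((-40,27,27.5),s2((392,115)))]
x,r=fit([(S,m,u) for m,u in B],[.5,-.15,-.219],zb);print('scene',x.round(4),r.round(1).tolist(),rel([.5727,-.165,-.2231],x))
s=bot.observe();R=s['tool_rot'];yaw=np.arctan2(-R[1,0],-R[0,0]);e=s['ee_pos']+Rz(yaw)@[.089,0,0]
print('kin',e,yaw,rel([.574,-.166,-.2195],[e[0],e[1],yaw]))
E
python3 m2.py
```

```text
top [ 0.4821 -0.1438 -0.2119] [[-0.4, -0.1], [0.4, 0.1]] (array([-0.09486633,  0.00278577,  0.        ]), np.float64(0.008126428173066857))
scene [ 0.4907 -0.1416 -0.196 ] [[-0.1, -0.4], [-0.0, -0.7], [-0.6, 0.9], [0.8, 0.4]] (array([-0.08510109,  0.00470217,  0.        ]), np.float64(0.027139342437704994))
kin [ 0.48442674 -0.14399796  0.07574963] -0.2227442394642718 (array([-0.09221483,  0.0019703 ,  0.        ]), np.float64(-0.0032442394642717975))
```

carry_out:
  series:
    - {"travel": [-20,-2.4,25],"dr": [0.0024,-0.005,-0.003],"grip": 1}
    - {"travel": [0,0,13],"dr": [0,0,0],"grip": 1}
    - {"travel": [0,0,0],"dr": [0,0,0],"grip": 1}

```text
t: 5.9
ee_pos: [0.4184, -0.1316, 0.0393]
tool_rot: [[-0.976, 0.217, 0.006], [0.217, 0.976, -0.003], [-0.007, -0.002, -1.0]]
contact_force: [0.0, -0.1, -1.6]
grip_width: 0.026
```

Run:
```python
from h import *
g=np.array([.574,-.166,0])+Rz(-.2195)@[-.154,-.0005,0]
go([g[0],g[1],.0333],-.2195)
```

```text
t 5.9 ee [ 0.4184 -0.1316  0.0393] F [ 0.  -0.1 -1.6] Tq [0.05 0.13 0.06] w 0.026
travel(now axes) [-5.3 -0.2  6. ] rotvec [-0.0019  0.0068  0.0003] travel(target axes) [-5.4 -0.2  6. ]
```

carry_out:
  series:
    - {"travel": [-4,0,4],"dr": [-0.002,0.006,0],"grip": 1}
    - {"travel": [0,0,1],"dr": [0,0,0],"grip": 1}
    - {"travel": [0,0,0],"dr": [0,0,0],"grip": 1}

```text
t: 6.28
ee_pos: [0.4225, -0.1325, 0.0354]
tool_rot: [[-0.976, 0.218, 0.002], [0.218, 0.976, -0.0], [-0.002, -0.0, -1.0]]
contact_force: [-0.3, 0.5, -1.5]
grip_width: 0.0258
```

Run:
```python
from h import *
g=np.array([.574,-.166,0])+Rz(-.2195)@[-.154,-.0005,0]
go([g[0],g[1],.0333],-.2195)
```

```text
t 6.28 ee [ 0.4225 -0.1325  0.0354] F [-0.3  0.5 -1.5] Tq [ 0.1   0.09 -0.  ] w 0.0258
travel(now axes) [-1.2 -0.2  2.1] rotvec [-0.      0.0017  0.0001] travel(target axes) [-1.2 -0.2  2.1]
```

carry_out:
  series:
    - {"travel": [0,0,1.5],"dr": [0,0.0017,0],"grip": 1}
    - {"travel": [0,0,0.7],"dr": [0,0,0],"grip": 1}
    - {"travel": [0,0,0.7],"dr": [0,0,0],"grip": 1}
    - {"travel": [0,0,0],"dr": [0,0,0],"grip": 1}

```text
t: 6.78
ee_pos: [0.4222, -0.1324, 0.0329]
tool_rot: [[-0.976, 0.218, 0.0], [0.218, 0.976, -0.0], [-0.0, -0.0, -1.0]]
contact_force: [-1.2, -0.2, 0.7]
grip_width: 0.0256
```

Run:
```python
from h import *
g=np.array([.574,-.166,0])+Rz(-.2195)@[-.154,-.0005,0]
go([g[0],g[1],.0333],-.2195)
im=bot.grab_frame('scene');cv2.imwrite('pics/u_s.png',cv2.resize(im[200:290,205:320,::-1],None,fx=6,fy=6,interpolation=cv2.INTER_CUBIC))
```

```text
t 6.78 ee [ 0.4222 -0.1324  0.0329] F [-1.2 -0.2  0.7] Tq [ 0.01 -0.01 -0.04] w 0.0256
travel(now axes) [-1.4 -0.2 -0.4] rotvec [-0.0002  0.0003  0.    ] travel(target axes) [-1.4 -0.2 -0.4]
```

View pics/u_s.png

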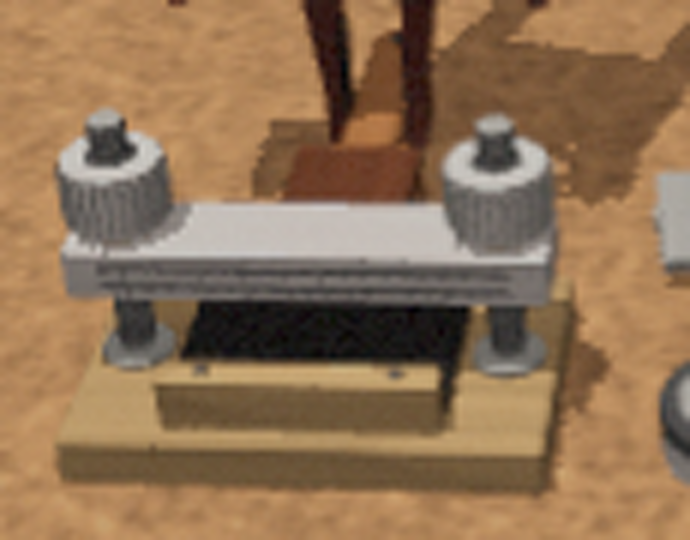

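carry_out:
  series:
    - {"travel": [0,0,-0.7],"dr": [0,0,0],"grip": 1}
    - {"travel": [-10,0,0],"dr": [0,0,0],"grip": 1}
    - {"travel": [-10,0,0],"dr": [0,0,0],"grip": 1}
    - {"travel": [-10,0,0],"dr": [0,0,0],"grip": 1}
    - {"travel": [0,0,0],"dr": [0,0,0],"grip": 1}

```text
t: 7.45
ee_pos: [0.4546, -0.1398, 0.0335]
tool_rot: [[-0.976, 0.218, 0.001], [0.218, 0.976, -0.001], [-0.001, -0.0, -1.0]]
contact_force: [0.5, -0.2, -1.4]
grip_width: 0.0262
```

Run:
```python
from h import *
g=np.array([.574,-.166,0])+Rz(-.2195)@[-.089,-.0005,0]
go([g[0],g[1],.0333],-.2195)
```

```text
t 7.45 ee [ 0.4546 -0.1398  0.0335] F [ 0.5 -0.2 -1.4] Tq [-0.05 -0.02 -0.03] w 0.0262
travel(now axes) [-33.2  -0.1   0.3] rotvec [-0.0004  0.0012  0.    ] travel(target axes) [-33.2  -0.1   0.2]
```

carry_out:
  series:
    - {"travel": [-10,0,0],"dr": [0,0,0],"grip": 1}
    - {"travel": [-9,0,0],"dr": [0,0,0],"grip": 1}
    - {"travel": [-5,0,0],"dr": [0,0,0],"grip": 1}
    - {"travel": [0,0,0],"dr": [0,0,0],"grip": 1}

```text
t: 7.95
ee_pos: [0.4797, -0.1453, 0.0334]
tool_rot: [[-0.976, 0.218, 0.001], [0.218, 0.976, -0.001], [-0.001, -0.0, -1.0]]
contact_force: [0.6, -0.4, -1.0]
grip_width: 0.0254
```

Run:
```python
from h import *
g=np.array([.574,-.166,0])+Rz(-.2195)@[-.089,-.0005,0]
go([g[0],g[1],.0333],-.2195)
im=bot.grab_frame('scene');cv2.imwrite('pics/v_s.png',cv2.resize(im[200:290,205:320,::-1],None,fx=6,fy=6,interpolation=cv2.INTER_CUBIC))
im=bot.grab_frame('top');cv2.imwrite('pics/v_t.png',cv2.resize(im[225:345,340:455,::-1],None,fx=5,fy=5,interpolation=cv2.INTER_CUBIC))
```

```text
t 7.95 ee [ 0.4797 -0.1453  0.0334] F [ 0.6 -0.4 -1. ] Tq [-0.03 -0.1  -0.02] w 0.0254
travel(now axes) [-7.5 -0.1  0.2] rotvec [-0.0003  0.0011  0.0001] travel(target axes) [-7.5 -0.1  0.1]
```

View pics/v_s.png

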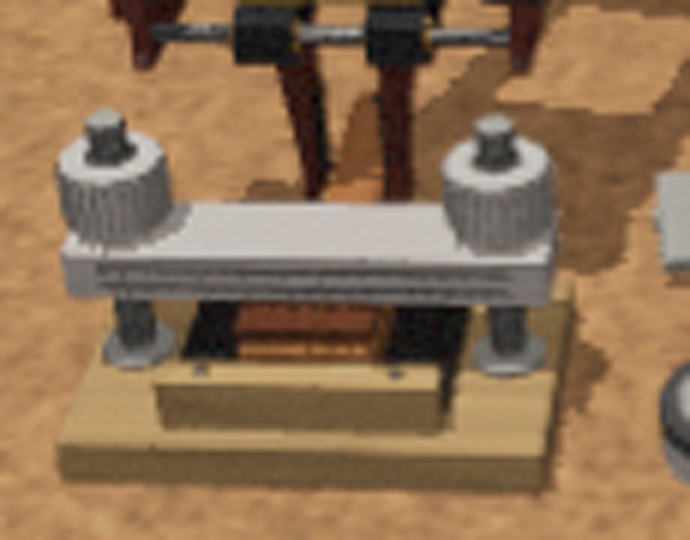

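View pics/v_t.png

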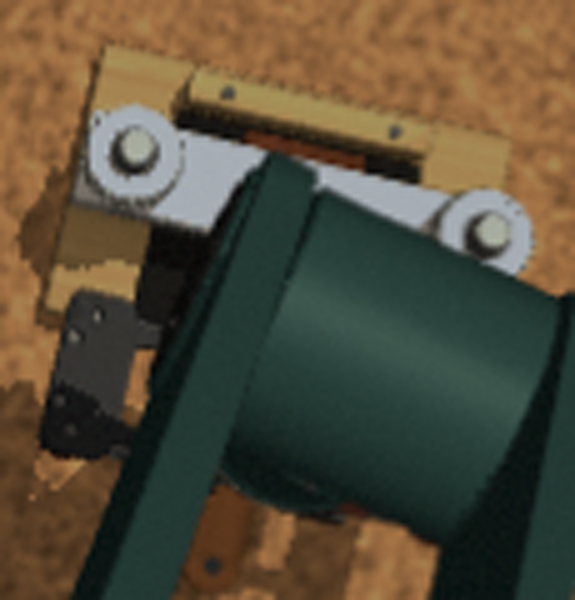

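Run:
```python
from h import *
im=cv2.imread('pics/v_s.png')
cv2.imwrite('pics/v_s2.png',cv2.resize(im[280:400,130:500],None,fx=2.1,fy=2.1))
S=bot.camera_params('scene')
def pr(pp,b,pts):
    for m in pts:
        X=Rz(pp[2])@(np.array(m)/1000)+[pp[0],pp[1],b]; uv=(proj(S,X)[0]+.5-[205,200])*6-.5; print(m,((uv-[130,280])*2.1).round(0))
pp=[.5727,-.165,-.2231]
print('expected brush 7.5 short'); pr(pp,0,[(32.5,27,54),(32.5,-27,54),(32.5,27,46),(32.5,-27,46),(32.5,27,56),(32.5,-27,56),(40,55,46),(40,-55,46)])
```

```text
expected brush 7.5 short
(32.5, 27, 54) [508. 113.]
(32.5, -27, 54) [217. 106.]
(32.5, 27, 46) [511. 149.]
(32.5, -27, 46) [222. 142.]
(32.5, 27, 56) [507. 104.]
(32.5, -27, 56) [216.  97.]
(40, 55, 46) [657. 175.]
(40, -55, 46) [ 64. 162.]
```

View pics/v_s2.png

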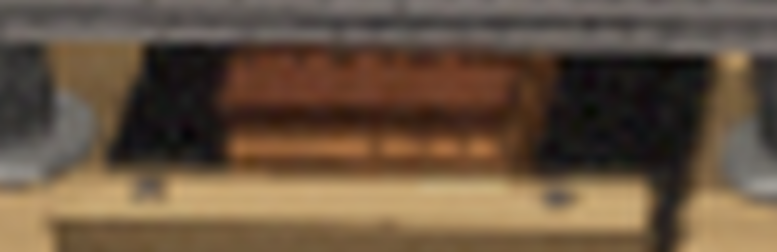

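carry_out:
  series:
    - {"travel": [-5,-0.3,0],"dr": [0,0.001,0],"grip": 1}
    - {"travel": [-1.5,0,0],"dr": [0,0,0],"grip": 1}
    - {"travel": [0,0,0],"dr": [0,0,0],"grip": 1}

```text
t: 8.43
ee_pos: [0.4848, -0.1466, 0.0335]
tool_rot: [[-0.976, 0.218, -0.002], [0.218, 0.976, 0.0], [0.002, -0.0, -1.0]]
contact_force: [-0.8, -0.0, -0.2]
grip_width: 0.0259
```

Run:
```python
from h import *
g=np.array([.574,-.166,0])+Rz(-.2195)@[-.089,-.0005,0]
go([g[0],g[1],.0333],-.2195)
```

```text
t 8.43 ee [ 0.4848 -0.1466  0.0335] F [-0.8 -0.  -0.2] Tq [-0.06 -0.   -0.07] w 0.0259
travel(now axes) [-2.3  0.   0.2] rotvec [-0.     -0.0018 -0.0001] travel(target axes) [-2.3  0.   0.2]
```

carry_out:
  series:
    - {"travel": [-1.5,0,0.3],"dr": [0,-0.0015,0],"grip": 1}
    - {"travel": [-1,0,0.3],"dr": [0,0,0],"grip": 1}
    - {"travel": [-1,0,0],"dr": [0,0,0],"grip": 1}

```text
t: 8.8
ee_pos: [0.4876, -0.1471, 0.0328]
tool_rot: [[-0.976, 0.218, -0.001], [0.218, 0.976, 0.0], [0.001, 0.0, -1.0]]
contact_force: [-1.9, 0.2, 1.3]
grip_width: 0.0261
```

Run:
```python
from h import *
g=np.array([.574,-.166,0])+Rz(-.2195)@[-.089,-.0005,0]
go([g[0],g[1],.0333],-.2195)
```

```text
t 8.8 ee [ 0.4876 -0.1471  0.0328] F [-1.9  0.2  1.3] Tq [ 0.02  0.04 -0.03] w 0.0261
travel(now axes) [ 0.6 -0.1 -0.5] rotvec [ 0.0002 -0.0014 -0.0001] travel(target axes) [ 0.6 -0.1 -0.5]
```

carry_out:
  series:
    - {"travel": [-1,0,0],"dr": [0,0,0],"grip": 1}
    - {"travel": [-1,0,0],"dr": [0,0,0],"grip": 1}

```text
t: 9.05
ee_pos: [0.4879, -0.1471, 0.0326]
tool_rot: [[-0.976, 0.218, -0.005], [0.218, 0.976, 0.001], [0.005, 0.0, -1.0]]
contact_force: [-5.5, 0.2, 3.9]
grip_width: 0.0256
```

Run:
```python
from h import *
g=np.array([.574,-.166,0])+Rz(-.2195)@[-.089,-.0005,0]
go([g[0],g[1],.0333],-.2195)
```

```text
t 9.05 ee [ 0.4879 -0.1471  0.0326] F [-5.5  0.2  3.9] Tq [-0.14  0.7  -0.07] w 0.0256
travel(now axes) [ 0.9 -0.2 -0.7] rotvec [ 0.0004 -0.0047  0.0002] travel(target axes) [ 0.9 -0.2 -0.7]
```

carry_out:
  series:
    - {"travel": [-1.2,0,-0.3],"dr": [0,-0.003,0],"grip": 1}
    - {"travel": [-1,0,0],"dr": [0,0,0],"grip": 1}

```text
t: 9.3
ee_pos: [0.4879, -0.147, 0.0325]
tool_rot: [[-0.976, 0.217, -0.005], [0.217, 0.976, 0.002], [0.006, 0.001, -1.0]]
contact_force: [-5.5, 0.8, 5.1]
grip_width: 0.0261
```

Run:
```python
from h import *
g=np.array([.574,-.166,0])+Rz(-.2195)@[-.089,-.0005,0]
go([g[0],g[1],.0333],-.2195)
im=bot.grab_frame('scene');cv2.imwrite('pics/x_s.png',cv2.resize(im[240:275,225:305,::-1],None,fx=10,fy=10,interpolation=cv2.INTER_CUBIC))
```

```text
t 9.3 ee [ 0.4879 -0.147   0.0325] F [-5.5  0.8  5.1] Tq [-0.03  0.66 -0.06] w 0.0261
travel(now axes) [ 0.9 -0.3 -0.8] rotvec [ 0.0006 -0.0057  0.0004] travel(target axes) [ 0.9 -0.3 -0.8]
```

View pics/x_s.png

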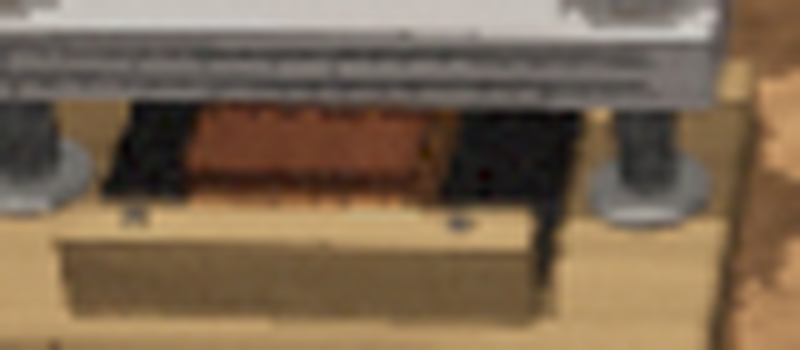

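carry_out:
  series:
    - {"travel": [0,0,0],"dr": [0,0,0],"grip": 0.3}
    - {"travel": [0,0,0],"dr": [0,0,0],"grip": -0.2}
    - {"travel": [0,0,0],"dr": [0,0,0],"grip": -0.2}
    - {"travel": [0,0,-30],"dr": [0,0,0],"grip": -0.2}
    - {"travel": [0,0,-50],"dr": [0,0,0],"grip": -1}
    - {"travel": [0,0,-50],"dr": [0,0,0],"grip": -1}
    - {"travel": [0,0,-10],"dr": [0,0,0],"grip": -1}

```text
t: 10.22
ee_pos: [0.492, -0.1482, 0.176]
tool_rot: [[-0.976, 0.218, -0.0], [0.218, 0.976, 0.001], [0.001, 0.001, -1.0]]
contact_force: [0.8, -0.3, 0.6]
grip_width: 0.0789
```

Run:
```python
from h import *
pp=[.574,-.166,-.2195]
for y in(.075,-.075):
  g=np.array([pp[0],pp[1],0])+Rz(pp[2])@[0,y,0]; print(y,g)
go([g[0],g[1],.19],pp[2])
p=bot.camera_params('wrist')
import pickle;pickle.dump(p,open('y.pkl','wb'))
im=bot.grab_frame('wrist');cv2.imwrite('pics/y_w.png',im[:,:,::-1])
im=bot.grab_frame('scene');cv2.imwrite('pics/y_s.png',cv2.resize(im[200:290,205:320,::-1],None,fx=6,fy=6,interpolation=cv2.INTER_CUBIC))
im=bot.grab_frame('top');cv2.imwrite('pics/y_t.png',cv2.resize(im[225:345,340:455,::-1],None,fx=5,fy=5,interpolation=cv2.INTER_CUBIC))
```

```text
0.075 [ 0.59033062 -0.09279952  0.        ]
-0.075 [ 0.55766938 -0.23920048  0.        ]
t 10.22 ee [ 0.492  -0.1482  0.176 ] F [ 0.8 -0.3  0.6] Tq [-0.01  0.   -0.  ] w 0.0789
travel(now axes) [-83.9 -74.5 -14.1] rotvec [ 0.0006 -0.0006  0.    ] travel(target axes) [-83.9 -74.5 -14. ]
```

View pics/y_w.png

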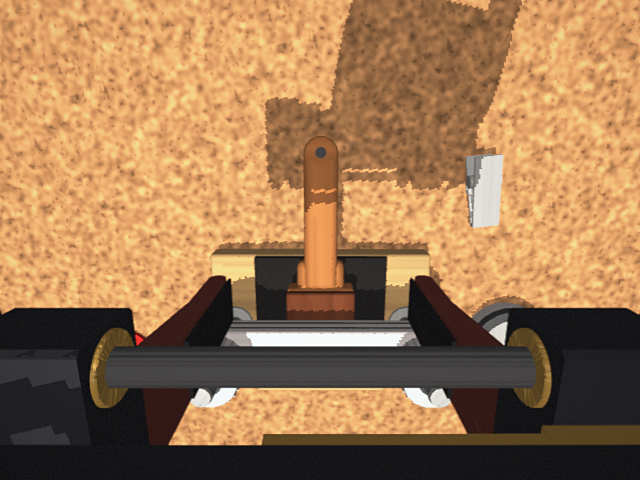

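View pics/y_s.png

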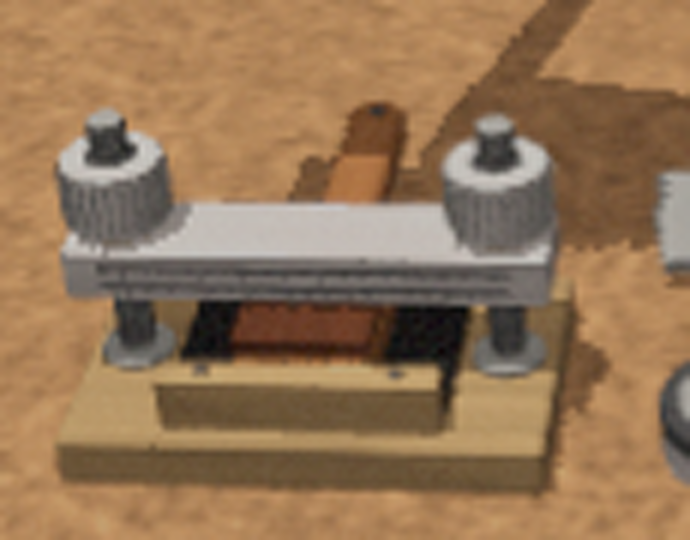

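View pics/y_t.png

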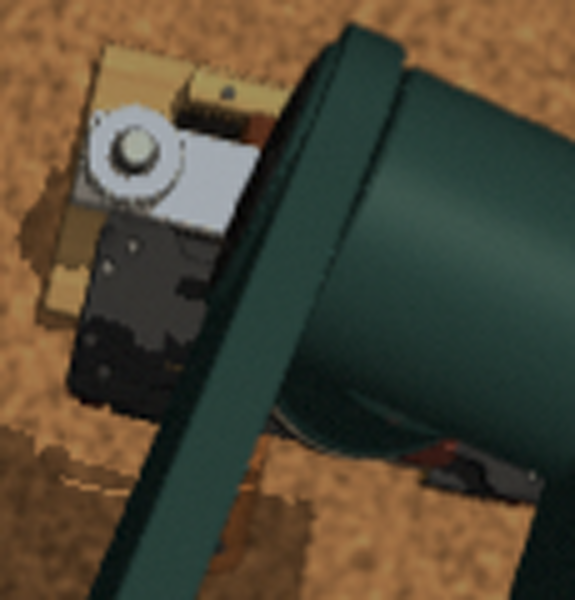

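Run:
```python
from h import *
import pickle;p=pickle.load(open('y.pkl','rb'))
a=cv2.imread('pics/y_w.png');cv2.imwrite('pics/y_wc.png',cv2.resize(a[125:345,205:440],None,fx=3.4,fy=2.7,interpolation=cv2.INTER_CUBIC))
```

```text
(no output)
```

View pics/y_wc.png

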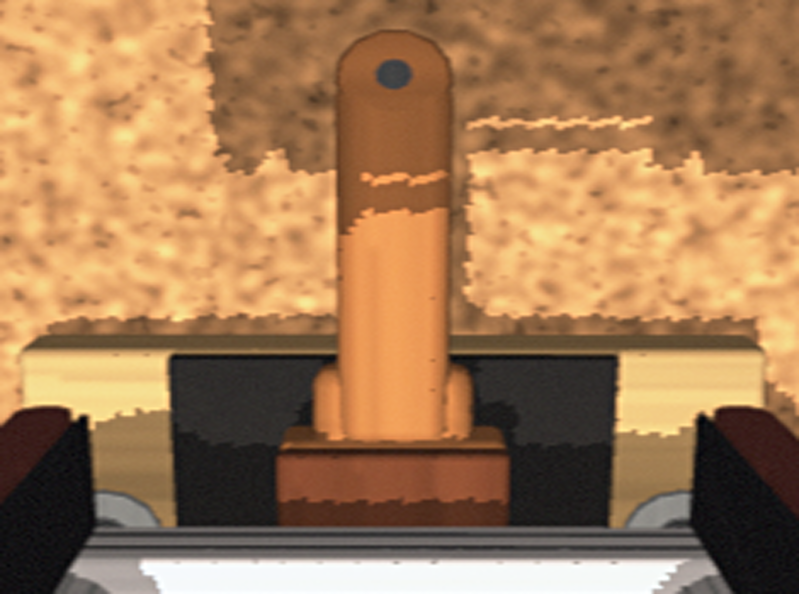

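Run:
```python
from h import *
import pickle;p=pickle.load(open('y.pkl','rb'))
c=lambda u:un(u,1,(0,0))-.0 if 0 else np.array([ (u[0]+.5)/3.4-.5+205,(u[1]+.5)/2.7-.5+125])
# image left = -y (image right=+y)
A=[((-62,-95,22),c((22,352))),((-62,95,22),c((765,350))),((-61,-56,28),c((170,356))),((-61,56,28),c((616,355)))]
x,r=fit([(p,m,u) for m,u in A],[.574,-.166,-.22]);print('press',x.round(4),r.round(1).tolist())
B=[((-159,0,22),c((394,30))),((-40,-27,27.5),c((279,452))),((-40,27,27.5),c((509,452)))]
b,r=fit([(p,m,u) for m,u in B],[.574,-.166,-.22],.028);print('brush',b.round(4),r.round(1).tolist())
print(Rz(-x[2])@[b[0]-x[0],b[1]-x[1],0],b[2]-x[2])
```

```text
press [ 0.5741 -0.1659 -0.215 ] [[-2.4, -0.6], [2.2, -0.6], [-1.3, 0.8], [1.4, 0.8]]
brush [ 0.5739 -0.1659 -0.218 ] [[0.0, -1.2], [-0.8, 0.6], [0.7, 0.5]]
[-1.6545644e-04 -1.4197255e-05  0.0000000e+00] -0.0030180881769256984
```

Run:
```python
from h import *
a=cv2.imread('pics/y_s.png')
cv2.imwrite('pics/z1.png',np.hstack([cv2.resize(a[190:330,40:140],None,fx=4,fy=4),cv2.resize(a[190:330,480:580],None,fx=4,fy=4)]))
S=bot.camera_params('scene');pp=[.5727,-.165,-.2231]
for m in [(20,-95,59),(20,-95,81),(20,95,59),(20,95,81)]:
    X=Rz(pp[2])@(np.array(m)/1000)+[pp[0],pp[1],0]; uv=(proj(S,X)[0]+.5-[205,200])*6-.5; o=[40,190] if m[1]<0 else [480,190]; print(m,((uv-o)*4).round(0)+([0,0] if m[1]<0 else [400,0]))
print(bot.observe()['joint_positions'].round(1))
```

```text
(20, -95, 59) [109. 433.]
(20, -95, 81) [ 77. 244.]
(20, 95, 59) [682. 474.]
(20, 95, 81) [671. 283.]
[ -24.5   16.6  100.6    0.    63.2 -101.9]
```

View pics/z1.png

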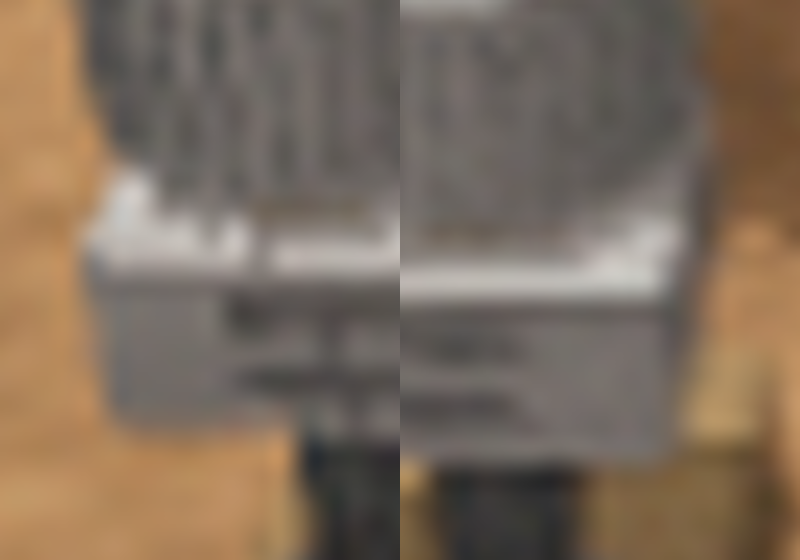

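carry_out:
  series:
    - {"travel": [0,0,0],"dr": [0,0,-0.125],"grip": -0.6}
    - {"travel": [0,0,0],"dr": [0,0,-0.125],"grip": -0.6}

```text
t: 10.62
ee_pos: [0.4871, -0.1461, 0.1685]
tool_rot: [[-0.999, -0.037, -0.012], [-0.037, 0.999, 0.006], [0.012, 0.007, -1.0]]
contact_force: [0.4, -0.7, -0.1]
grip_width: 0.0723
```

```bash
cat > n.py <<'E'
from h import *
import sys
PP=(.574,-.166,-.2185)
def nut(side,z,off):
    g=np.array([PP[0],PP[1],0])+Rz(PP[2])@[0,.075 if side=='l' else -.075,0]
    go([g[0],g[1],z],PP[2]+off)
    s=bot.observe();R=s['tool_rot'];print('yaw off',round(np.arctan2(-R[1,0],-R[0,0])-PP[2],3),'J6',s['joint_positions'][5].round(1))
if __name__=='__main__': nut(sys.argv[1],float(sys.argv[2]),float(sys.argv[3]))
E
python3 n.py l .15 .25
```

```text
t 10.62 ee [ 0.4871 -0.1461  0.1685] F [ 0.4 -0.7 -0.1] Tq [ 0.01 -0.01 -0.02] w 0.0723
travel(now axes) [-105.3   49.3   17.5] rotvec [ 0.0065 -0.0121  0.0058] travel(target axes) [-104.8   50.    18.5]
yaw off 0.256 J6 -116.6
```

carry_out:
  series:
    - {"travel": [-53,25,0],"dr": [0.0065,-0.012,0.005],"grip": -0.6}
    - {"travel": [-52,25,10],"dr": [0,0,0],"grip": -0.6}
    - {"travel": [0,0,0],"dr": [0,0,0],"grip": -0.6}
    - {"travel": [0,0,0],"dr": [0,0,0],"grip": -0.6}

```text
t: 11.12
ee_pos: [0.5866, -0.0903, 0.1478]
tool_rot: [[-0.999, -0.032, -0.015], [-0.032, 0.999, 0.004], [0.015, 0.004, -1.0]]
contact_force: [-0.8, 0.1, 0.1]
grip_width: 0.0701
```

```bash
python3 n.py l .088 .25
python3 - <<'E'
from h import *
im=bot.grab_frame('wrist');cv2.imwrite('pics/k1.png',im[:,:,::-1])
E
```

```text
t 11.12 ee [ 0.5866 -0.0903  0.1478] F [-0.8  0.1  0.1] Tq [ 0.01  0.02 -0.04] w 0.0701
travel(now axes) [-4.4 -2.8 59.8] rotvec [ 0.0041 -0.015   0.0007] travel(target axes) [-3.6 -2.6 59.8]
yaw off 0.251 J6 -107.2
```

View pics/k1.png

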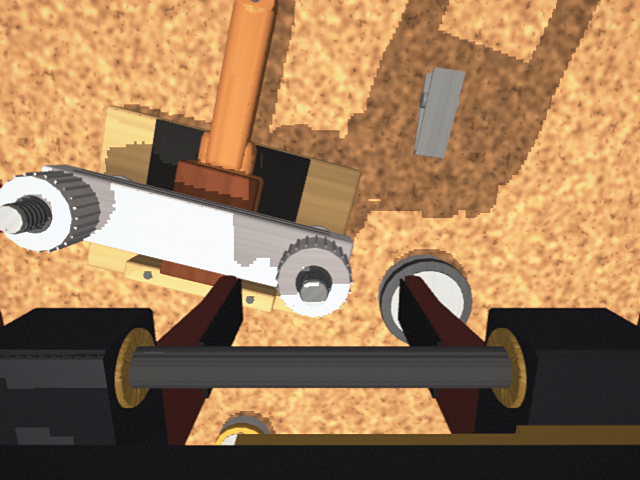

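Run:
```python
from h import *
p=bot.camera_params('wrist')
im=cv2.imread('pics/k1.png');cv2.imwrite('pics/k1c.png',cv2.resize(im[220:340,250:400],None,fx=5,fy=5,interpolation=cv2.INTER_CUBIC))
print('col top',ray(p,(314,292),.130), ray(p,(314.5,275),.111))
print('right', ray(p,(10,219),.130))
```

```text
col top [ 0.58942065 -0.0930732   0.13      ] [ 0.58675747 -0.09308706  0.111     ]
right [ 0.55730369 -0.23827231  0.13      ]
```

View pics/k1c.png

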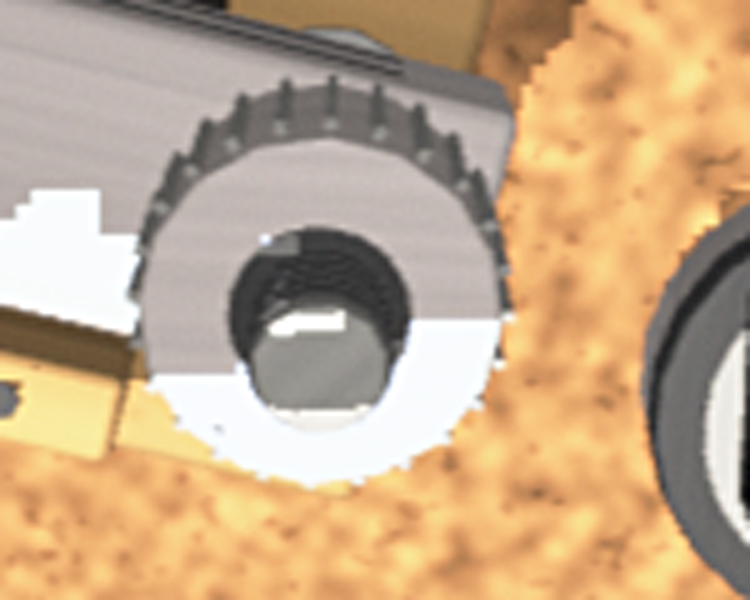

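carry_out:
  series:
    - {"travel": [-3.5,-2.7,8],"dr": [0.004,-0.015,0],"grip": -0.6}
    - {"travel": [0,0,0],"dr": [0,0,0],"grip": -0.6}

```text
t: 11.42
ee_pos: [0.5879, -0.0941, 0.1389]
tool_rot: [[-1.0, -0.03, -0.001], [-0.03, 1.0, 0.0], [0.001, 0.0, -1.0]]
contact_force: [0.5, -0.3, -1.1]
grip_width: 0.0702
```

```bash
python3 n.py l .088 .25
```

```text
t 11.43 ee [ 0.5879 -0.0941  0.1389] F [ 0.5 -0.3 -1.1] Tq [ 0.04  0.01 -0.04] w 0.0702
travel(now axes) [-2.5  1.2 50.9] rotvec [ 0.0003 -0.0006 -0.0015] travel(target axes) [-2.4  1.2 50.9]
yaw off 0.248 J6 -107.5
```

carry_out:
  series:
    - {"travel": [-2.2,1,25],"dr": [0,0,0],"grip": -0.5}
    - {"travel": [0,0,20],"dr": [0,0,0],"grip": -0.4}
    - {"travel": [0,0,4],"dr": [0,0,0],"grip": -0.3}
    - {"travel": [0,0,0],"dr": [0,0,0],"grip": -0.2}

```text
t: 11.92
ee_pos: [0.5894, -0.095, 0.0907]
tool_rot: [[-1.0, -0.027, 0.002], [-0.027, 1.0, -0.001], [-0.002, -0.001, -1.0]]
contact_force: [0.1, -0.2, 0.4]
grip_width: 0.0529
```

```bash
python3 n.py l .088 .25
```

```text
t 11.93 ee [ 0.5894 -0.095   0.0907] F [ 0.1 -0.2  0.4] Tq [0.04 0.04 0.04] w 0.0529
travel(now axes) [-1.   2.2  2.7] rotvec [-0.0008  0.0021 -0.0045] travel(target axes) [-1.   2.2  2.7]
yaw off 0.246 J6 -107.3
```

carry_out:
  series:
    - {"travel": [-0.8,2,2],"dr": [0,0.002,0],"grip": -0.1}
    - {"travel": [0,0,0],"dr": [0,0,0],"grip": 0.2}
    - {"travel": [0,0,0],"dr": [0,0,0],"grip": 1}
    - {"travel": [0,0,0],"dr": [0,0,0],"grip": 1}
  newtons: 50

```text
t: 12.42
ee_pos: [0.5909, -0.0935, 0.0904]
tool_rot: [[-1.0, -0.027, 0.002], [-0.027, 1.0, -0.002], [-0.002, -0.002, -1.0]]
contact_force: [-0.1, -0.7, -3.1]
grip_width: 0.0393
```

```bash
python3 n.py l .088 .25
```

```text
t 12.43 ee [ 0.5909 -0.0935  0.0904] F [-0.1 -0.7 -3.1] Tq [ 0.1  -0.01 -0.04] w 0.0393
travel(now axes) [0.6 0.7 2.3] rotvec [-0.0019  0.0022 -0.0046] travel(target axes) [0.6 0.7 2.4]
yaw off 0.245 J6 -107.1
```

carry_out:
  series:
    - {"travel": [0,0,0.5],"dr": [0,0,0.15],"grip": 1}
    - {"travel": [0,0,0.5],"dr": [0,0,0.15],"grip": 1}
    - {"travel": [0,0,0.5],"dr": [0,0,0.15],"grip": 1}

```text
t: 12.8
ee_pos: [0.5918, -0.0933, 0.0889]
tool_rot: [[-0.907, 0.42, 0.004], [0.42, 0.908, -0.003], [-0.004, -0.001, -1.0]]
contact_force: [0.7, 1.7, -0.8]
grip_width: 0.0394
```

```bash
python3 n.py l .088 -.25
```

```text
t 12.8 ee [ 0.5918 -0.0933  0.0889] F [ 0.7  1.7 -0.8] Tq [-0.78  0.32  0.32] w 0.0394
travel(now axes) [ 1.6 -0.1  0.9] rotvec [-0.001   0.0044  0.035 ] travel(target axes) [ 1.6 -0.2  0.9]
yaw off -0.215 J6 -80.6
```

carry_out:
  series:
    - {"travel": [0,0,0],"dr": [0,0,0],"grip": -0.2}
    - {"travel": [0,0,0],"dr": [0,0,0],"grip": -0.2}
    - {"travel": [0,0,-30],"dr": [0,0,-0.08],"grip": -0.2}
    - {"travel": [0,0,-28],"dr": [0,0,-0.15],"grip": -0.3}
    - {"travel": [0,0,0],"dr": [0,0,-0.15],"grip": -0.5}
    - {"travel": [0,0,0],"dr": [0,0,-0.1],"grip": -0.5}
    - {"travel": [12.5,-48,0],"dr": [0,0,0],"grip": -0.5}
    - {"travel": [12.5,-48,0],"dr": [0,0,0],"grip": -0.5}
    - {"travel": [12.5,-48,0],"dr": [0,0,0],"grip": -0.5}
    - {"travel": [0,0,0],"dr": [0,0,0],"grip": -0.5}

```text
t: 14.05
ee_pos: [0.5672, -0.2428, 0.1511]
tool_rot: [[-0.996, -0.088, 0.009], [-0.088, 0.996, -0.003], [-0.009, -0.004, -1.0]]
contact_force: [0.1, 0.4, -0.9]
grip_width: 0.0655
```

```bash
python3 n.py r .09 .25
```

```text
t 14.05 ee [ 0.5672 -0.2428  0.1511] F [ 0.1  0.4 -0.9] Tq [ 0.04 -0.02 -0.03] w 0.0655
travel(now axes) [ 9.6  4.6 61. ] rotvec [-0.0033  0.0091  0.0563] travel(target axes) [ 9.3  3.9 61.1]
yaw off 0.306 J6 -124.8
```

carry_out:
  series:
    - {"travel": [9.3,4.5,8],"dr": [-0.003,0.009,0],"grip": -0.5}
    - {"travel": [0,0,0],"dr": [0,0,0],"grip": -0.5}

```text
t: 14.3
ee_pos: [0.5565, -0.2372, 0.1422]
tool_rot: [[-0.996, -0.089, -0.002], [-0.089, 0.996, 0.001], [0.001, 0.001, -1.0]]
contact_force: [-0.4, -0.1, 0.0]
grip_width: 0.066
```

```bash
python3 n.py r .09 .3
```

```text
t 14.3 ee [ 0.5565 -0.2372  0.1422] F [-0.4 -0.1  0. ] Tq [ 0.05  0.01 -0.01] w 0.066
travel(now axes) [-1.2 -2.2 52.2] rotvec [ 0.0014 -0.0014  0.0081] travel(target axes) [-1.1 -2.1 52.2]
yaw off 0.308 J6 -124.8
```

carry_out:
  series:
    - {"travel": [-1,-1.7,24],"dr": [0,0,0],"grip": -0.4}
    - {"travel": [0,0,22],"dr": [0,0,0],"grip": -0.2}
    - {"travel": [0,0,4],"dr": [0,0,0],"grip": -0.1}
    - {"travel": [0,0,0],"dr": [0,0,0],"grip": -0.1}

```text
t: 14.8
ee_pos: [0.5587, -0.2349, 0.0918]
tool_rot: [[-0.995, -0.097, -0.001], [-0.097, 0.995, 0.0], [0.001, 0.0, -1.0]]
contact_force: [-0.3, -5.0, -3.8]
grip_width: 0.0486
```

```bash
python3 n.py r .09 .3
```

```text
t 14.8 ee [ 0.5587 -0.2349  0.0918] F [-0.3 -5.  -3.8] Tq [-0.94  0.12 -0.  ] w 0.0486
travel(now axes) [ 1.4 -4.2  1.8] rotvec [ 0.0003 -0.0007  0.0156] travel(target axes) [ 1.3 -4.2  1.8]
yaw off 0.316 J6 -124.9
```

carry_out:
  series:
    - {"travel": [1.3,-4,1],"dr": [0,0,0],"grip": -0.1}
    - {"travel": [0,0,0],"dr": [0,0,0],"grip": 0.2}
    - {"travel": [0,0,0],"dr": [0,0,0],"grip": 1}
    - {"travel": [0,0,0],"dr": [0,0,0],"grip": 1}

```text
t: 15.3
ee_pos: [0.5587, -0.2393, 0.0923]
tool_rot: [[-0.995, -0.097, 0.002], [-0.097, 0.995, -0.0], [-0.002, -0.0, -1.0]]
contact_force: [0.5, -0.6, -3.1]
grip_width: 0.0391
```

```bash
python3 n.py r .09 .3
```

```text
t 15.3 ee [ 0.5587 -0.2393  0.0923] F [ 0.5 -0.6 -3.1] Tq [-0.11 -0.16  0.04] w 0.0391
travel(now axes) [1.  0.1 2.3] rotvec [-0.0005  0.0015  0.0157] travel(target axes) [1.  0.1 2.3]
yaw off 0.316 J6 -125.3
```

carry_out:
  series:
    - {"travel": [0,0,0.5],"dr": [0,0,0.15],"grip": 1}
    - {"travel": [0,0,0.5],"dr": [0,0,0.15],"grip": 1}
    - {"travel": [0,0,0.5],"dr": [0,0,0.15],"grip": 1}
    - {"travel": [0,0,0.5],"dr": [0,0,0.15],"grip": 1}

```text
t: 15.8
ee_pos: [0.5588, -0.2399, 0.0904]
tool_rot: [[-0.868, 0.496, 0.002], [0.496, 0.868, -0.001], [-0.002, -0.0, -1.0]]
contact_force: [-0.3, -2.9, -2.6]
grip_width: 0.0392
```

```bash
python3 n.py r .09 -.25
python3 - <<'E'
from h import *
im=bot.grab_frame('scene');cv2.imwrite('pics/l_s.png',cv2.resize(im[205:275,205:310,::-1],None,fx=7.6,fy=7.6,interpolation=cv2.INTER_CUBIC))
E
```

```text
t 15.8 ee [ 0.5588 -0.2399  0.0904] F [-0.3 -2.9 -2.6] Tq [-0.05 -0.23  0.29] w 0.0392
travel(now axes) [1.3 0.1 0.4] rotvec [-0.0003  0.0022 -0.0508] travel(target axes) [1.3 0.2 0.4]
yaw off -0.301 J6 -90.0
```

View pics/l_s.png

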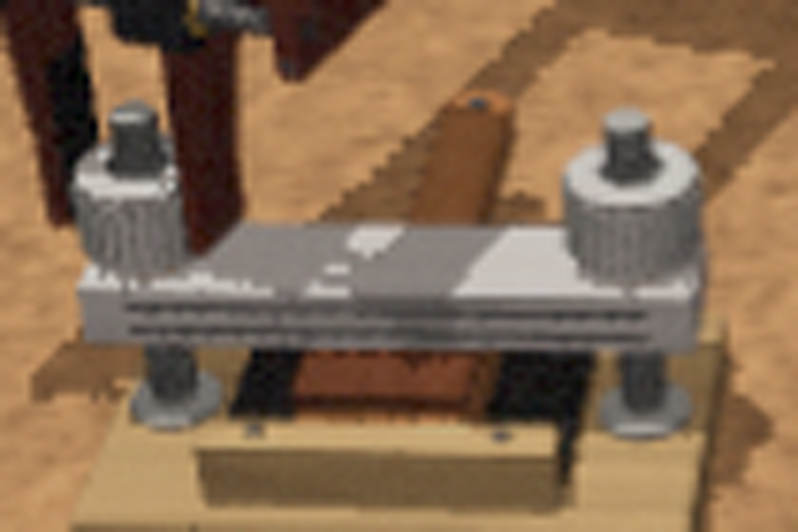

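carry_out:
  series:
    - {"travel": [0,0,0],"dr": [0,0,0],"grip": -0.2}
    - {"travel": [0,0,0],"dr": [0,0,0],"grip": -0.2}
    - {"travel": [0,0,-30],"dr": [0,0,-0.15],"grip": -0.2}
    - {"travel": [0,0,-28],"dr": [0,0,-0.15],"grip": -0.3}
    - {"travel": [0,0,0],"dr": [0,0,-0.15],"grip": -0.5}
    - {"travel": [0,0,0],"dr": [0,0,-0.13],"grip": -0.5}
    - {"travel": [-14.5,48,0],"dr": [0,0,0],"grip": -0.5}
    - {"travel": [-14.5,48,0],"dr": [0,0,0],"grip": -0.5}
    - {"travel": [-14.5,47,0],"dr": [0,0,0],"grip": -0.5}
    - {"travel": [0,0,0],"dr": [0,0,0],"grip": -0.5}

```text
t: 17.1
ee_pos: [0.592, -0.0884, 0.1532]
tool_rot: [[-0.996, -0.092, 0.007], [-0.092, 0.996, 0.001], [-0.007, 0.001, -1.0]]
contact_force: [-0.6, -0.9, 0.2]
grip_width: 0.0657
```

```bash
python3 n.py l .09 .3
python3 - <<'E'
from h import *
import pickle
p=bot.camera_params('wrist');pickle.dump(p,open('k2.pkl','wb'))
im=bot.grab_frame('wrist');cv2.imwrite('pics/k2.png',im[:,:,::-1])
E
```

```text
t 17.1 ee [ 0.592  -0.0884  0.1532] F [-0.6 -0.9  0.2] Tq [-0.03  0.06  0.03] w 0.0657
travel(now axes) [ 2.5 -4.3 63.1] rotvec [0.0007 0.0066 0.0105] travel(target axes) [ 2.1 -4.3 63.2]
yaw off 0.311 J6 -110.6
```

View pics/k2.png

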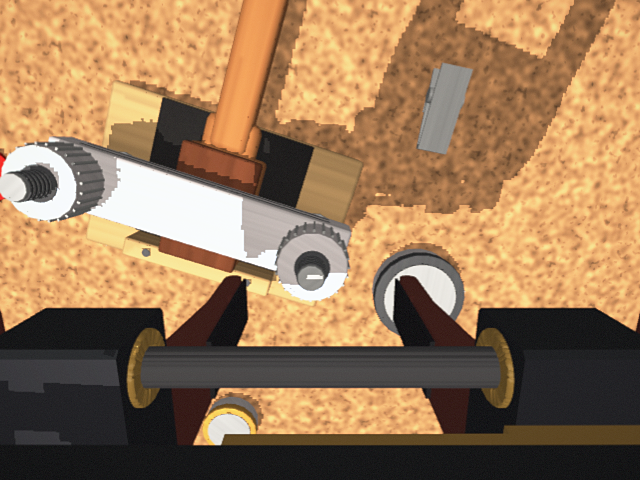

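carry_out:
  series:
    - {"travel": [2.3,-4.3,10],"dr": [0,0.0066,0],"grip": -0.5}
    - {"travel": [0,0,0],"dr": [0,0,0],"grip": -0.4}
    - {"travel": [0,-1,24],"dr": [0,0,0],"grip": -0.4}
    - {"travel": [0,0,22],"dr": [0,0,0],"grip": -0.3}
    - {"travel": [0,0,3],"dr": [0,0,0],"grip": -0.2}
    - {"travel": [0,0,0],"dr": [0,0,0],"grip": -0.2}

```text
t: 17.9
ee_pos: [0.5895, -0.0999, 0.0927]
tool_rot: [[-0.996, -0.084, -0.0], [-0.084, 0.996, 0.003], [-0.0, 0.003, -1.0]]
contact_force: [0.1, 4.1, 3.3]
grip_width: 0.0528
```

```bash
python3 n.py l .089 .3
```

```text
t 17.9 ee [ 0.5895 -0.0999  0.0927] F [0.1 4.1 3.3] Tq [ 0.83 -0.01  0.05] w 0.0528
travel(now axes) [-1.3  7.   3.7] rotvec [0.0035 0.0002 0.0022] travel(target axes) [-1.3  7.   3.7]
yaw off 0.302 J6 -111.3
```

carry_out:
  series:
    - {"travel": [-1,6,1],"dr": [0.003,0,0],"grip": -0.2}
    - {"travel": [0,0,1],"dr": [0,0,0],"grip": 0.2}
    - {"travel": [0,0,0],"dr": [0,0,0],"grip": 1}
    - {"travel": [0,0,0],"dr": [0,0,0],"grip": 1}

```text
t: 18.4
ee_pos: [0.5903, -0.0932, 0.0912]
tool_rot: [[-0.997, -0.082, 0.001], [-0.082, 0.997, 0.003], [-0.001, 0.002, -1.0]]
contact_force: [-0.5, -0.5, -1.2]
grip_width: 0.0392
```

```bash
python3 n.py l .089 .3
```

```text
t 18.4 ee [ 0.5903 -0.0932  0.0912] F [-0.5 -0.5 -1.2] Tq [-0.33 -0.01  0.02] w 0.0392
travel(now axes) [-0.   0.4  2.2] rotvec [0.0024 0.0011 0.0002] travel(target axes) [-0.   0.4  2.2]
yaw off 0.3 J6 -110.5
```

Turn left nut ~0.6 rad.

carry_out:
  series:
    - {"travel": [0,0,0.5],"dr": [0,0,0.15],"grip": 1}
    - {"travel": [0,0,0.5],"dr": [0,0,0.15],"grip": 1}
    - {"travel": [0,0,0.5],"dr": [0,0,0.15],"grip": 1}
    - {"travel": [0,0,0.5],"dr": [0,0,0.15],"grip": 1}

```text
t: 18.9
ee_pos: [0.5911, -0.0924, 0.0893]
tool_rot: [[-0.862, 0.507, 0.002], [0.507, 0.862, 0.002], [-0.001, 0.002, -1.0]]
contact_force: [1.2, 5.8, -1.0]
grip_width: 0.0389
```

```bash
python3 n.py l .089 -.3
```

```text
t 18.9 ee [ 0.5911 -0.0924  0.0893] F [ 1.2  5.8 -1. ] Tq [-0.55  0.44  0.33] w 0.0389
travel(now axes) [ 0.5 -0.8  0.3] rotvec [ 0.0024  0.0009 -0.0134] travel(target axes) [ 0.6 -0.8  0.3]
yaw off -0.313 J6 -75.2
```

carry_out:
  series:
    - {"travel": [0,0,0],"dr": [0,0,0],"grip": -0.2}
    - {"travel": [0,0,0],"dr": [0,0,0],"grip": -0.2}
    - {"travel": [0,0,-30],"dr": [0,0,-0.15],"grip": -0.2}
    - {"travel": [0,0,-22],"dr": [0,0,-0.15],"grip": -0.3}
    - {"travel": [0,0,0],"dr": [0,0,-0.15],"grip": -0.5}
    - {"travel": [0,0,0],"dr": [0,0,-0.13],"grip": -0.5}
    - {"travel": [14.5,-47,0],"dr": [0,0,0],"grip": -0.5}
    - {"travel": [14.5,-47,0],"dr": [0,0,0],"grip": -0.5}
    - {"travel": [14.5,-46,0],"dr": [0,0,0],"grip": -0.5}
    - {"travel": [0,0,0],"dr": [0,0,0],"grip": -0.5}
    - {"travel": [0,0,0],"dr": [0,0,0],"grip": -0.5}

```text
t: 20.27
ee_pos: [0.56, -0.2433, 0.1454]
tool_rot: [[-0.996, -0.089, 0.007], [-0.089, 0.996, -0.004], [-0.007, -0.004, -1.0]]
contact_force: [-0.6, 0.5, -0.3]
grip_width: 0.066
```

```bash
python3 n.py r .089 .3
```

```text
t 20.27 ee [ 0.56   -0.2433  0.1454] F [-0.6  0.5 -0.3] Tq [-0.    0.02  0.  ] w 0.066
travel(now axes) [ 2.3  4.5 56.4] rotvec [-0.0043  0.0068  0.0076] travel(target axes) [ 1.9  4.3 56.4]
yaw off 0.308 J6 -125.1
```

carry_out:
  series:
    - {"travel": [1.2,3.5,4],"dr": [-0.004,0.0065,0],"grip": -0.4}
    - {"travel": [0,0,0],"dr": [0,0,0],"grip": -0.4}
    - {"travel": [0,0,22],"dr": [0,0,0],"grip": -0.4}
    - {"travel": [0,0,22],"dr": [0,0,0],"grip": -0.3}
    - {"travel": [0,0,3],"dr": [0,0,0],"grip": -0.2}
    - {"travel": [0,0,0],"dr": [0,0,0],"grip": -0.2}

```text
t: 21.02
ee_pos: [0.5602, -0.2345, 0.0938]
tool_rot: [[-0.995, -0.097, 0.001], [-0.097, 0.995, 0.0], [-0.001, 0.0, -1.0]]
contact_force: [-0.4, 1.0, -0.4]
grip_width: 0.0526
```

```bash
python3 n.py r .089 .3
```

```text
t 21.02 ee [ 0.5602 -0.2345  0.0938] F [-0.4  1.  -0.4] Tq [0.04 0.04 0.01] w 0.0526
travel(now axes) [ 2.9 -4.5  4.8] rotvec [0.0002 0.0006 0.0161] travel(target axes) [ 2.9 -4.5  4.8]
yaw off 0.316 J6 -124.9
```

carry_out:
  series:
    - {"travel": [2,-4.5,2.5],"dr": [0,0,0],"grip": -0.2}
    - {"travel": [0,0,2],"dr": [0,0,0],"grip": 0.2}
    - {"travel": [0,0,0],"dr": [0,0,0],"grip": 1}
    - {"travel": [0,0,0],"dr": [0,0,0],"grip": 1}

```text
t: 21.52
ee_pos: [0.5596, -0.2393, 0.0908]
tool_rot: [[-0.995, -0.098, 0.003], [-0.098, 0.995, -0.0], [-0.003, -0.001, -1.0]]
contact_force: [1.3, 0.6, -2.7]
grip_width: 0.0395
```

```bash
python3 n.py r .089 .3
```

```text
t 21.52 ee [ 0.5596 -0.2393  0.0908] F [ 1.3  0.6 -2.7] Tq [-0.09 -0.09 -0.03] w 0.0395
travel(now axes) [1.8 0.3 1.7] rotvec [-0.0005  0.0029  0.0162] travel(target axes) [1.8 0.2 1.8]
yaw off 0.316 J6 -125.3
```

carry_out:
  series:
    - {"travel": [0,0,0.5],"dr": [0,0,0.15],"grip": 1}
    - {"travel": [0,0,0.5],"dr": [0,0,0.15],"grip": 1}
    - {"travel": [0,0,0.5],"dr": [0,0,0.15],"grip": 1}

```text
t: 21.9
ee_pos: [0.5594, -0.2402, 0.0894]
tool_rot: [[-0.935, 0.355, 0.003], [0.355, 0.935, -0.002], [-0.003, -0.001, -1.0]]
contact_force: [-1.0, -0.4, 0.2]
grip_width: 0.0394
```

```bash
python3 n.py r .089 -.3
```

```text
t 21.9 ee [ 0.5594 -0.2402  0.0894] F [-1.  -0.4  0.2] Tq [0.14 0.   0.28] w 0.0394
travel(now axes) [1.9 0.3 0.4] rotvec [-0.0007  0.0033  0.1551] travel(target axes) [2.  0.  0.4]
yaw off -0.145 J6 -98.9
```

carry_out:
  series:
    - {"travel": [0,0,0.3],"dr": [0,0,0.1],"grip": 1}
    - {"travel": [0,0,0.3],"dr": [0,0,0.1],"grip": 1}

```text
t: 22.15
ee_pos: [0.5593, -0.2406, 0.0889]
tool_rot: [[-0.842, 0.539, 0.002], [0.539, 0.842, -0.003], [-0.004, -0.001, -1.0]]
contact_force: [-0.0, -0.5, -2.0]
grip_width: 0.0392
```

```bash
python3 n.py r .089 -.3
```

```text
t 22.15 ee [ 0.5593 -0.2406  0.0889] F [-0.  -0.5 -2. ] Tq [ 0.14 -0.13  0.27] w 0.0392
travel(now axes) [ 2.1  0.3 -0.1] rotvec [-0.0011  0.0035 -0.0511] travel(target axes) [ 2.1  0.4 -0.1]
yaw off -0.351 J6 -87.1
```

carry_out:
  series:
    - {"travel": [0,0,0],"dr": [0,0,0],"grip": -0.2}
    - {"travel": [0,0,0],"dr": [0,0,0],"grip": -0.2}
    - {"travel": [0,0,-30],"dr": [0,0,-0.15],"grip": -0.2}
    - {"travel": [0,0,-22],"dr": [0,0,-0.15],"grip": -0.3}
    - {"travel": [0,0,0],"dr": [0,0,-0.15],"grip": -0.4}
    - {"travel": [0,0,0],"dr": [0,0,-0.15],"grip": -0.4}
    - {"travel": [-14.5,47,0],"dr": [0,0,0],"grip": -0.4}
    - {"travel": [-14.5,47,0],"dr": [0,0,0],"grip": -0.4}
    - {"travel": [-13,46,0],"dr": [0,0,0],"grip": -0.4}
    - {"travel": [0,0,0],"dr": [0,0,0],"grip": -0.4}
    - {"travel": [0,0,0],"dr": [0,0,0],"grip": -0.4}

```text
t: 23.52
ee_pos: [0.5954, -0.0972, 0.1443]
tool_rot: [[-0.998, -0.065, 0.007], [-0.065, 0.998, -0.006], [-0.007, -0.007, -1.0]]
contact_force: [-0.7, 0.2, 0.2]
grip_width: 0.0609
```

```bash
python3 n.py l .087 .3
```

```text
t 23.52 ee [ 0.5954 -0.0972  0.1443] F [-0.7  0.2  0.2] Tq [-0.03 -0.02  0.02] w 0.0609
travel(now axes) [ 5.3  5.1 57.3] rotvec [-0.0068  0.0069 -0.0161] travel(target axes) [ 4.8  4.8 57.3]
yaw off 0.284 J6 -109.3
```

carry_out:
  series:
    - {"travel": [4,2.5,2],"dr": [-0.006,0.006,0],"grip": -0.4}
    - {"travel": [0,0,0],"dr": [0,0,0],"grip": -0.3}
    - {"travel": [0,0,24],"dr": [0,0,0],"grip": -0.3}
    - {"travel": [0,0,22],"dr": [0,0,0],"grip": -0.3}
    - {"travel": [0,0,3],"dr": [0,0,0],"grip": -0.2}
    - {"travel": [0,0,0],"dr": [0,0,0],"grip": -0.2}

```text
t: 24.28
ee_pos: [0.5907, -0.0993, 0.0929]
tool_rot: [[-0.998, -0.059, 0.002], [-0.059, 0.998, 0.0], [-0.002, 0.0, -1.0]]
contact_force: [-1.1, 3.8, -0.4]
grip_width: 0.0524
```

```bash
python3 n.py l .087 .3
```

```text
t 24.27 ee [ 0.5907 -0.0993  0.0929] F [-1.1  3.8 -0.4] Tq [ 0.75 -0.12 -0.02] w 0.0524
travel(now axes) [0.1 6.5 5.9] rotvec [ 0.0002  0.0016 -0.0221] travel(target axes) [-0.1  6.5  5.9]
yaw off 0.278 J6 -109.6
```

carry_out:
  series:
    - {"travel": [0,6,3],"dr": [0,0,0],"grip": -0.2}
    - {"travel": [0,0,2.5],"dr": [0,0,0],"grip": 0.2}
    - {"travel": [0,0,0],"dr": [0,0,0],"grip": 1}
    - {"travel": [0,0,0],"dr": [0,0,0],"grip": 1}

```text
t: 24.78
ee_pos: [0.5916, -0.0928, 0.0885]
tool_rot: [[-0.998, -0.06, 0.005], [-0.06, 0.998, -0.0], [-0.004, -0.0, -1.0]]
contact_force: [-0.1, -0.2, -3.8]
grip_width: 0.0391
```

```bash
python3 n.py l .087 .3
```

```text
t 24.77 ee [ 0.5916 -0.0928  0.0885] F [-0.1 -0.2 -3.8] Tq [-0.41 -0.04 -0.06] w 0.0391
travel(now axes) [1.3 0.1 1.5] rotvec [-0.0004  0.0045 -0.0219] travel(target axes) [1.3 0.1 1.5]
yaw off 0.278 J6 -109.0
```

carry_out:
  series:
    - {"travel": [0,0,0.4],"dr": [0,0,0.1],"grip": 1}
    - {"travel": [0,0,0.4],"dr": [0,0,0.1],"grip": 1}
    - {"travel": [0,0,0.4],"dr": [0,0,0.1],"grip": 1}

```text
t: 25.15
ee_pos: [0.5919, -0.0925, 0.0876]
tool_rot: [[-0.97, 0.243, 0.005], [0.243, 0.97, -0.002], [-0.005, -0.0, -1.0]]
contact_force: [-0.2, 4.5, -2.5]
grip_width: 0.0392
```

```bash
python3 n.py l .087 -.3
```

```text
t 25.15 ee [ 0.5919 -0.0925  0.0876] F [-0.2  4.5 -2.5] Tq [-0.58  0.22  0.35] w 0.0392
travel(now axes) [ 1.5 -0.6  0.6] rotvec [0.0003 0.0052 0.2733] travel(target axes) [ 1.3 -1.   0.6]
yaw off -0.027 J6 -91.4
```

carry_out:
  series:
    - {"travel": [0,0,0.3],"dr": [0,0,0.1],"grip": 1}

```text
t: 25.28
ee_pos: [0.5918, -0.0924, 0.0873]
tool_rot: [[-0.94, 0.34, 0.005], [0.34, 0.94, -0.002], [-0.005, -0.001, -1.0]]
contact_force: [1.8, 4.5, -2.3]
grip_width: 0.0393
```

```bash
python3 n.py l .087 -.3
```

```text
t 25.27 ee [ 0.5918 -0.0924  0.0873] F [ 1.8  4.5 -2.3] Tq [-0.87  0.19  0.36] w 0.0393
travel(now axes) [ 1.4 -0.9  0.3] rotvec [-0.0002  0.0053  0.1717] travel(target axes) [ 1.2 -1.1  0.3]
yaw off -0.128 J6 -85.5
```

carry_out:
  series:
    - {"travel": [0,0,0],"dr": [0,0,0],"grip": -0.2}
    - {"travel": [0,0,0],"dr": [0,0,0],"grip": -0.2}
    - {"travel": [0,0,-30],"dr": [0,0,-0.15],"grip": -0.2}
    - {"travel": [0,0,-22],"dr": [0,0,-0.15],"grip": -0.3}
    - {"travel": [0,0,0],"dr": [0,0,-0.1],"grip": -0.4}
    - {"travel": [15,-47,0],"dr": [0,0,0],"grip": -0.4}
    - {"travel": [15,-47,0],"dr": [0,0,0],"grip": -0.4}
    - {"travel": [14,-44,0],"dr": [0,0,0],"grip": -0.4}
    - {"travel": [0,0,0],"dr": [0,0,0],"grip": -0.4}
    - {"travel": [0,0,0],"dr": [0,0,0],"grip": -0.4}

```text
t: 26.52
ee_pos: [0.5594, -0.2394, 0.1439]
tool_rot: [[-0.997, -0.081, 0.01], [-0.081, 0.997, -0.006], [-0.01, -0.007, -1.0]]
contact_force: [-1.1, 0.1, 0.9]
grip_width: 0.0614
```

```bash
python3 n.py r .087 .3
```

```text
t 26.52 ee [ 0.5594 -0.2394  0.1439] F [-1.1  0.1  0.9] Tq [0.06 0.06 0.  ] w 0.0614
travel(now axes) [ 2.2  0.7 56.9] rotvec [-0.0068  0.0098 -0.0002] travel(target axes) [ 1.7  0.3 56.9]
yaw off 0.3 J6 -124.3
```

carry_out:
  series:
    - {"travel": [0,-1,2],"dr": [-0.006,0.009,0],"grip": -0.4}
    - {"travel": [0,0,0],"dr": [0,0,0],"grip": -0.3}
    - {"travel": [0,-1,24],"dr": [0,0,0],"grip": -0.3}
    - {"travel": [0,0,23],"dr": [0,0,0],"grip": -0.3}
    - {"travel": [0,0,3],"dr": [0,0,0],"grip": -0.2}
    - {"travel": [0,0,0],"dr": [0,0,0],"grip": -0.2}

```text
t: 27.28
ee_pos: [0.5618, -0.2368, 0.0916]
tool_rot: [[-0.996, -0.089, 0.001], [-0.089, 0.996, -0.0], [-0.001, -0.0, -1.0]]
contact_force: [-0.4, 0.6, 1.3]
grip_width: 0.0528
```

```bash
python3 n.py r .087 .3
```

```text
t 27.27 ee [ 0.5618 -0.2368  0.0916] F [-0.4  0.6  1.3] Tq [ 0.08 -0.02 -0.01] w 0.0528
travel(now axes) [ 4.3 -2.   4.6] rotvec [-0.0003  0.0013  0.0072] travel(target axes) [ 4.3 -2.   4.6]
yaw off 0.307 J6 -124.5
```

carry_out:
  series:
    - {"travel": [3,-2.5,2.5],"dr": [0,0,0],"grip": -0.2}
    - {"travel": [0,0,2],"dr": [0,0,0],"grip": 0.2}
    - {"travel": [0,0,0],"dr": [0,0,0],"grip": 1}
    - {"travel": [0,0,0],"dr": [0,0,0],"grip": 1}

```text
t: 27.78
ee_pos: [0.5599, -0.2395, 0.0886]
tool_rot: [[-0.996, -0.089, 0.004], [-0.089, 0.996, -0.001], [-0.004, -0.001, -1.0]]
contact_force: [0.4, 0.1, -3.5]
grip_width: 0.0388
```

```bash
python3 n.py r .087 .3
```

```text
t 27.77 ee [ 0.5599 -0.2395  0.0886] F [ 0.4  0.1 -3.5] Tq [-0.05 -0.08  0.01] w 0.0388
travel(now axes) [2.2 0.5 1.6] rotvec [-0.0009  0.0037  0.0073] travel(target axes) [2.2 0.5 1.6]
yaw off 0.307 J6 -124.8
```

carry_out:
  series:
    - {"travel": [0,0,0.4],"dr": [0,0,0.1],"grip": 1}
    - {"travel": [0,0,0.3],"dr": [0,0,0.1],"grip": 1}

```text
t: 28.02
ee_pos: [0.5599, -0.24, 0.088]
tool_rot: [[-0.993, 0.115, 0.004], [0.115, 0.993, -0.002], [-0.004, -0.001, -1.0]]
contact_force: [-0.2, -0.6, -2.5]
grip_width: 0.0392
```

```bash
python3 n.py r .087 -.3
```

```text
t 28.02 ee [ 0.5599 -0.24    0.088 ] F [-0.2 -0.6 -2.5] Tq [ 0.02 -0.04  0.3 ] w 0.0392
travel(now axes) [2.2 0.5 1. ] rotvec [-0.0005  0.004   0.4035] travel(target axes) [ 2.2 -0.4  1. ]
yaw off 0.103 J6 -113.1
```

carry_out:
  series:
    - {"travel": [0,0,0.3],"dr": [0,0,0.1],"grip": 1}

```text
t: 28.15
ee_pos: [0.5598, -0.2402, 0.0877]
tool_rot: [[-0.976, 0.216, 0.003], [0.216, 0.976, -0.002], [-0.004, -0.001, -1.0]]
contact_force: [0.2, 0.4, -1.9]
grip_width: 0.0392
```

```bash
python3 n.py r .087 -.3;python3 - <<'E'
from h import *
im=bot.grab_frame('scene');cv2.imwrite('pics/q_s.png',cv2.resize(im[205:275,205:310,::-1],None,fx=7.6,fy=7.6,interpolation=cv2.INTER_CUBIC))
E
```

```text
t 28.15 ee [ 0.5598 -0.2402  0.0877] F [ 0.2  0.4 -1.9] Tq [ 0.06 -0.08  0.32] w 0.0392
travel(now axes) [2.2 0.5 0.7] rotvec [-0.0008  0.0041  0.3009] travel(target axes) [ 2.3 -0.1  0.7]
yaw off 0.001 J6 -107.2
```

View pics/q_s.png

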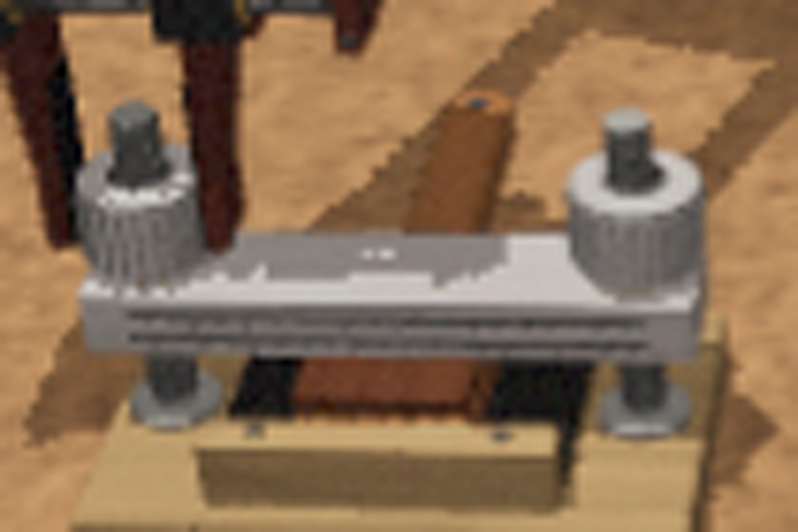

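carry_out:
  series:
    - {"travel": [0,0,0],"dr": [0,0,0],"grip": -0.2}
    - {"travel": [0,0,0],"dr": [0,0,0],"grip": -0.2}
    - {"travel": [0,0,-30],"dr": [0,0,-0.1],"grip": -0.2}
    - {"travel": [0,0,-22],"dr": [0,0,-0.1],"grip": -0.3}
    - {"travel": [0,0,0],"dr": [0,0,-0.1],"grip": -0.4}
    - {"travel": [0,0,0],"dr": [0,0,0],"grip": -0.4}
    - {"travel": [-14.5,49,0],"dr": [0,0,0],"grip": -0.4}
    - {"travel": [-14.5,49,0],"dr": [0,0,0],"grip": -0.4}
    - {"travel": [-15,47,0],"dr": [0,0,0],"grip": -0.4}
    - {"travel": [0,0,0],"dr": [0,0,0],"grip": -0.4}
    - {"travel": [0,0,0],"dr": [-0.003,0.007,0],"grip": -0.4}
    - {"travel": [0,0,0],"dr": [0,0,0],"grip": -0.4}

```text
t: 29.7
ee_pos: [0.5913, -0.091, 0.141]
tool_rot: [[-0.997, -0.083, -0.003], [-0.083, 0.997, -0.002], [0.003, -0.002, -1.0]]
contact_force: [0.2, -0.1, -0.2]
grip_width: 0.0611
```

```bash
python3 n.py l .087 .3
```

```text
t 29.7 ee [ 0.5913 -0.091   0.141 ] F [ 0.2 -0.1 -0.2] Tq [0.02 0.02 0.02] w 0.0611
travel(now axes) [ 1.  -1.6 54. ] rotvec [-0.0015 -0.0033  0.0014] travel(target axes) [ 1.2 -1.7 54. ]
yaw off 0.301 J6 -109.9
```

carry_out:
  series:
    - {"travel": [0,0,22],"dr": [0,0,0],"grip": -0.3}
    - {"travel": [0,0,22],"dr": [0,0,0],"grip": -0.3}
    - {"travel": [0,0,3],"dr": [0,0,0],"grip": -0.3}
    - {"travel": [0,0,0],"dr": [0,0,0],"grip": -0.3}

```text
t: 30.2
ee_pos: [0.5916, -0.0963, 0.0938]
tool_rot: [[-0.997, -0.076, -0.002], [-0.076, 0.997, -0.003], [0.002, -0.003, -1.0]]
contact_force: [0.3, -0.1, -0.2]
grip_width: 0.057
```

```bash
python3 n.py l .087 .3
```

```text
t 30.2 ee [ 0.5916 -0.0963  0.0938] F [ 0.3 -0.1 -0.2] Tq [0.   0.05 0.06] w 0.057
travel(now axes) [1.1 3.6 6.8] rotvec [-0.0029 -0.0018 -0.0056] travel(target axes) [1.1 3.6 6.8]
yaw off 0.294 J6 -109.9
```

carry_out:
  series:
    - {"travel": [0.6,3.3,3],"dr": [0,0,0],"grip": -0.3}
    - {"travel": [0,0,2.5],"dr": [0,0,0],"grip": 0.1}
    - {"travel": [0,0,0],"dr": [0,0,0],"grip": 1}
    - {"travel": [0,0,0],"dr": [0,0,0],"grip": 1}
    - {"travel": [0,0,0],"dr": [0,0,0],"grip": 1}

```text
t: 30.82
ee_pos: [0.5917, -0.0924, 0.0896]
tool_rot: [[-0.997, -0.075, 0.001], [-0.075, 0.997, -0.002], [-0.001, -0.003, -1.0]]
contact_force: [1.0, 0.5, -1.5]
grip_width: 0.0393
```

```bash
python3 n.py l .087 .3
```

```text
t 30.82 ee [ 0.5917 -0.0924  0.0896] F [ 1.   0.5 -1.5] Tq [-0.32 -0.03  0.02] w 0.0393
travel(now axes) [ 1.5 -0.2  2.6] rotvec [-0.0026  0.0008 -0.0063] travel(target axes) [ 1.5 -0.2  2.6]
yaw off 0.294 J6 -109.6
```

carry_out:
  series:
    - {"travel": [0,0,0.3],"dr": [0,0,0.1],"grip": 1}

```text
t: 30.95
ee_pos: [0.5919, -0.0924, 0.0893]
tool_rot: [[-1.0, 0.026, 0.001], [0.026, 1.0, -0.003], [-0.001, -0.003, -1.0]]
contact_force: [1.6, 3.1, -2.0]
grip_width: 0.0392
```

```bash
python3 n.py l .087 .3
```

```text
t 30.95 ee [ 0.5919 -0.0924  0.0893] F [ 1.6  3.1 -2. ] Tq [-0.21 -0.13  0.35] w 0.0392
travel(now axes) [ 1.6 -0.4  2.3] rotvec [-0.0029  0.0012 -0.1074] travel(target axes) [ 1.7 -0.2  2.3]
yaw off 0.193 J6 -103.8
```

carry_out:
  series:
    - {"travel": [0,0,0.3],"dr": [0,0,0.08],"grip": 1}

```text
t: 31.08
ee_pos: [0.5919, -0.0923, 0.089]
tool_rot: [[-0.994, 0.107, 0.001], [0.107, 0.994, -0.003], [-0.002, -0.003, -1.0]]
contact_force: [-0.2, 2.8, -1.1]
grip_width: 0.0392
```

```bash
python3 n.py l .087 .3
```

```text
t 31.07 ee [ 0.5919 -0.0923  0.089 ] F [-0.2  2.8 -1.1] Tq [-0.33 -0.    0.36] w 0.0392
travel(now axes) [ 1.6 -0.6  2. ] rotvec [-0.0033  0.0014 -0.189 ] travel(target axes) [ 1.7 -0.3  2. ]
yaw off 0.111 J6 -99.1
```

carry_out:
  series:
    - {"travel": [0,0,0.3],"dr": [0,0,0.08],"grip": 1}

```text
t: 31.2
ee_pos: [0.592, -0.0923, 0.0888]
tool_rot: [[-0.982, 0.188, 0.001], [0.188, 0.982, -0.004], [-0.002, -0.004, -1.0]]
contact_force: [0.5, 3.0, -0.6]
grip_width: 0.0392
```

```bash
python3 n.py l .087 .3|egrep 'Tq|off'
```

```text
t 31.2 ee [ 0.592  -0.0923  0.0888] F [ 0.5  3.  -0.6] Tq [-0.49  0.11  0.3 ] w 0.0392
yaw off 0.03 J6 -94.4
```

carry_out:
  series:
    - {"travel": [0,0,0.3],"dr": [0,0,0.06],"grip": 1}

```text
t: 31.32
ee_pos: [0.592, -0.0922, 0.0886]
tool_rot: [[-0.969, 0.247, 0.001], [0.247, 0.969, -0.004], [-0.002, -0.004, -1.0]]
contact_force: [0.5, 3.5, 0.6]
grip_width: 0.0393
```

```bash
python3 n.py l .087 .3|egrep 'Tq|off'
```

```text
t 31.32 ee [ 0.592  -0.0922  0.0886] F [0.5 3.5 0.6] Tq [-0.62  0.13  0.33] w 0.0393
yaw off -0.031 J6 -90.9
```

carry_out:
  series:
    - {"travel": [0,0,0.2],"dr": [0,0,0.04],"grip": 1}

```text
t: 31.45
ee_pos: [0.5919, -0.0921, 0.0884]
tool_rot: [[-0.958, 0.285, 0.001], [0.285, 0.958, -0.005], [-0.002, -0.005, -1.0]]
contact_force: [-0.2, 3.2, -1.3]
grip_width: 0.0391
```

```bash
python3 n.py l .087 .3|egrep 'Tq|off'
```

```text
t 31.45 ee [ 0.5919 -0.0921  0.0884] F [-0.2  3.2 -1.3] Tq [-0.65  0.16  0.33] w 0.0391
yaw off -0.071 J6 -88.5
```

carry_out:
  series:
    - {"travel": [0,0,0],"dr": [0,0,0],"grip": -0.2}
    - {"travel": [0,0,0],"dr": [0,0,0],"grip": -0.2}
    - {"travel": [0,0,-30],"dr": [0,0,-0.14],"grip": -0.2}
    - {"travel": [0,0,-22],"dr": [0,0,-0.13],"grip": -0.3}
    - {"travel": [0,0,0],"dr": [0,0,-0.1],"grip": -0.4}
    - {"travel": [0,0,0],"dr": [0,0,0],"grip": -0.4}
    - {"travel": [15.5,-48,0],"dr": [0,0,0],"grip": -0.4}
    - {"travel": [15,-48,0],"dr": [0,0,0],"grip": -0.4}
    - {"travel": [15,-46,0],"dr": [0,0,0],"grip": -0.4}
    - {"travel": [0,0,0],"dr": [0,0,0],"grip": -0.4}
    - {"travel": [0,0,0],"dr": [-0.004,0.007,0],"grip": -0.4}
    - {"travel": [0,0,0],"dr": [0,0,0],"grip": -0.4}

```text
t: 32.95
ee_pos: [0.5596, -0.2411, 0.1424]
tool_rot: [[-0.996, -0.085, -0.006], [-0.085, 0.996, -0.002], [0.006, -0.001, -1.0]]
contact_force: [0.1, 0.3, 0.9]
grip_width: 0.0615
```

```bash
python3 n.py r .087 .3
```

```text
t 32.95 ee [ 0.5596 -0.2411  0.1424] F [0.1 0.3 0.9] Tq [ 0.03 -0.03  0.03] w 0.0615
travel(now axes) [ 1.4  2.1 55.4] rotvec [-0.0011 -0.0062  0.0039] travel(target axes) [ 1.7  2.  55.4]
yaw off 0.304 J6 -124.4
```

carry_out:
  series:
    - {"travel": [0,0,22],"dr": [0,0,0],"grip": -0.3}
    - {"travel": [0,0,22],"dr": [0,0,0],"grip": -0.3}
    - {"travel": [0,0,3],"dr": [0,0,0],"grip": -0.3}
    - {"travel": [0,0,0],"dr": [0,0,0],"grip": -0.3}

```text
t: 33.45
ee_pos: [0.5612, -0.2368, 0.0952]
tool_rot: [[-0.996, -0.09, -0.005], [-0.09, 0.996, -0.001], [0.005, -0.001, -1.0]]
contact_force: [0.6, -0.2, 0.0]
grip_width: 0.0571
```

```bash
python3 n.py r .087 .3
```

```text
t 33.45 ee [ 0.5612 -0.2368  0.0952] F [ 0.6 -0.2  0. ] Tq [0.05 0.   0.01] w 0.0571
travel(now axes) [ 3.6 -2.1  8.3] rotvec [-0.0009 -0.0052  0.0082] travel(target axes) [ 3.6 -2.2  8.2]
yaw off 0.308 J6 -124.2
```

carry_out:
  series:
    - {"travel": [2,-2.6,4],"dr": [0,-0.004,0],"grip": -0.3}
    - {"travel": [0,0,2.5],"dr": [0,0,0],"grip": 0.1}
    - {"travel": [0,0,0],"dr": [0,0,0],"grip": 1}
    - {"travel": [0,0,0],"dr": [0,0,0],"grip": 1}
    - {"travel": [0,0,0],"dr": [0,0,0],"grip": 1}

```text
t: 34.08
ee_pos: [0.5604, -0.2395, 0.0902]
tool_rot: [[-0.996, -0.09, 0.002], [-0.09, 0.996, -0.002], [-0.001, -0.002, -1.0]]
contact_force: [-0.0, 0.2, -1.1]
grip_width: 0.0392
```

```bash
python3 n.py r .087 .3
```

```text
t 34.08 ee [ 0.5604 -0.2395  0.0902] F [-0.   0.2 -1.1] Tq [ 0.01 -0.04 -0.03] w 0.0392
travel(now axes) [2.6 0.5 3.2] rotvec [-0.0017  0.0015  0.0083] travel(target axes) [2.6 0.5 3.2]
yaw off 0.308 J6 -124.7
```

carry_out:
  series:
    - {"travel": [0,0,0.3],"dr": [0,0,0.1],"grip": 1}

```text
t: 34.2
ee_pos: [0.5603, -0.2397, 0.0899]
tool_rot: [[-1.0, 0.012, 0.001], [0.012, 1.0, -0.002], [-0.001, -0.002, -1.0]]
contact_force: [-0.1, -1.4, -0.7]
grip_width: 0.039
```

```bash
python3 n.py r .087 .3|egrep 'Tq|off'
```

```text
t 34.2 ee [ 0.5603 -0.2397  0.0899] F [-0.1 -1.4 -0.7] Tq [-0.02  0.05  0.24] w 0.039
yaw off 0.207 J6 -118.9
```

carry_out:
  series:
    - {"travel": [0,0,0.3],"dr": [0,0,0.08],"grip": 1}

```text
t: 34.33
ee_pos: [0.5603, -0.24, 0.0897]
tool_rot: [[-0.996, 0.094, 0.001], [0.094, 0.996, -0.003], [-0.002, -0.003, -1.0]]
contact_force: [0.3, -0.8, 0.7]
grip_width: 0.039
```

```bash
python3 n.py r .087 .3|egrep 'Tq|off'
```

```text
t 34.33 ee [ 0.5603 -0.24    0.0897] F [ 0.3 -0.8  0.7] Tq [0.15 0.05 0.28] w 0.039
yaw off 0.125 J6 -114.2
```

carry_out:
  series:
    - {"travel": [0,0,0.2],"dr": [0,0,0.05],"grip": 1}

```text
t: 34.45
ee_pos: [0.5603, -0.2401, 0.0895]
tool_rot: [[-0.99, 0.144, 0.001], [0.144, 0.99, -0.003], [-0.002, -0.003, -1.0]]
contact_force: [0.4, 1.0, -0.2]
grip_width: 0.0388
```

```bash
python3 n.py r .087 .3|egrep 'Tq|off'
```

```text
t 34.45 ee [ 0.5603 -0.2401  0.0895] F [ 0.4  1.  -0.2] Tq [0.28 0.05 0.3 ] w 0.0388
yaw off 0.074 J6 -111.2
```

carry_out:
  series:
    - {"travel": [0,0,0.2],"dr": [0,0,0.04],"grip": 1}

```text
t: 34.58
ee_pos: [0.5603, -0.2402, 0.0894]
tool_rot: [[-0.983, 0.185, 0.001], [0.185, 0.983, -0.003], [-0.002, -0.003, -1.0]]
contact_force: [-0.3, 0.8, 1.5]
grip_width: 0.0393
```

```bash
python3 n.py r .087 .3|egrep 'Tq|off'
```

```text
t 34.58 ee [ 0.5603 -0.2402  0.0894] F [-0.3  0.8  1.5] Tq [ 0.27 -0.    0.34] w 0.0393
yaw off 0.033 J6 -108.9
```

carry_out:
  series:
    - {"travel": [0,0,0.2],"dr": [0,0,0.04],"grip": 1}

```text
t: 34.7
ee_pos: [0.5603, -0.2404, 0.0894]
tool_rot: [[-0.974, 0.225, 0.001], [0.225, 0.974, -0.004], [-0.002, -0.003, -1.0]]
contact_force: [-0.5, 0.4, 0.5]
grip_width: 0.0392
```

```bash
python3 n.py r .087 .3|egrep 'Tq|off'
```

```text
t 34.7 ee [ 0.5603 -0.2404  0.0894] F [-0.5  0.4  0.5] Tq [ 0.32 -0.    0.35] w 0.0392
yaw off -0.008 J6 -106.5
```

carry_out:
  series:
    - {"travel": [0,0,0.1],"dr": [0,0,0.03],"grip": 1}

```text
t: 34.83
ee_pos: [0.5602, -0.2404, 0.0893]
tool_rot: [[-0.967, 0.254, 0.001], [0.254, 0.967, -0.004], [-0.002, -0.003, -1.0]]
contact_force: [0.3, -0.2, -0.9]
grip_width: 0.0394
```

```bash
python3 n.py r .087 .3|egrep 'Tq|off'
```

```text
t 34.83 ee [ 0.5602 -0.2404  0.0893] F [ 0.3 -0.2 -0.9] Tq [ 0.21 -0.09  0.29] w 0.0394
yaw off -0.039 J6 -104.8
```

carry_out:
  series:
    - {"travel": [0,0,0.1],"dr": [0,0,0.03],"grip": 1}

```text
t: 34.95
ee_pos: [0.5602, -0.2405, 0.0893]
tool_rot: [[-0.959, 0.284, 0.001], [0.284, 0.959, -0.004], [-0.002, -0.004, -1.0]]
contact_force: [0.2, -0.1, -0.3]
grip_width: 0.0392
```

```bash
python3 n.py r .087 .3|egrep 'Tq|off'
```

```text
t 34.95 ee [ 0.5602 -0.2405  0.0893] F [ 0.2 -0.1 -0.3] Tq [0.3  0.   0.37] w 0.0392
yaw off -0.07 J6 -103.0
```

carry_out:
  series:
    - {"travel": [0,0,0.1],"dr": [0,0,0.04],"grip": 1}

```text
t: 35.08
ee_pos: [0.5602, -0.2406, 0.0891]
tool_rot: [[-0.946, 0.324, 0.001], [0.324, 0.946, -0.004], [-0.002, -0.004, -1.0]]
contact_force: [-0.2, -0.4, -0.8]
grip_width: 0.0392
```

```bash
python3 n.py r .087 .3|egrep 'Tq|off'
```

```text
t 35.08 ee [ 0.5602 -0.2406  0.0891] F [-0.2 -0.4 -0.8] Tq [ 0.26 -0.06  0.34] w 0.0392
yaw off -0.111 J6 -100.6
```

carry_out:
  series:
    - {"travel": [0,0,0.1],"dr": [0,0,0.03],"grip": 1}

```text
t: 35.2
ee_pos: [0.5602, -0.2407, 0.0891]
tool_rot: [[-0.935, 0.354, 0.001], [0.354, 0.935, -0.004], [-0.002, -0.004, -1.0]]
contact_force: [-0.7, -0.3, 1.2]
grip_width: 0.0393
```

```bash
python3 n.py r .087 .3|egrep 'Tq|off'
```

```text
t 35.2 ee [ 0.5602 -0.2407  0.0891] F [-0.7 -0.3  1.2] Tq [ 0.3  -0.01  0.31] w 0.0393
yaw off -0.143 J6 -98.8
```

carry_out:
  series:
    - {"travel": [0,0,0],"dr": [0,0,0],"grip": -0.2}
    - {"travel": [0,0,0],"dr": [0,0,0],"grip": -0.2}
    - {"travel": [0,0,-30],"dr": [0,0,-0.15],"grip": -0.2}
    - {"travel": [0,0,-22],"dr": [0,0,-0.15],"grip": -0.3}
    - {"travel": [0,0,0],"dr": [0,0,-0.14],"grip": -0.4}
    - {"travel": [0,0,0],"dr": [0,0,0],"grip": -0.4}
    - {"travel": [-14.5,49,0],"dr": [0,0,0],"grip": -0.4}
    - {"travel": [-14.5,49,0],"dr": [0,0,0],"grip": -0.4}
    - {"travel": [-15,47,0],"dr": [0,0,0],"grip": -0.4}
    - {"travel": [0,0,0],"dr": [0,0,0],"grip": -0.4}
    - {"travel": [0,0,0],"dr": [-0.003,0.005,0],"grip": -0.4}
    - {"travel": [0,0,0],"dr": [0,0,0],"grip": -0.4}

```text
t: 36.7
ee_pos: [0.5927, -0.0915, 0.1409]
tool_rot: [[-0.997, -0.071, -0.004], [-0.071, 0.997, -0.003], [0.004, -0.003, -1.0]]
contact_force: [0.1, -0.0, 1.1]
grip_width: 0.062
```

```bash
python3 n.py l .087 .3
```

```text
t 36.7 ee [ 0.5927 -0.0915  0.1409] F [ 0.1 -0.   1.1] Tq [ 0.04 -0.03  0.01] w 0.062
travel(now axes) [ 2.2 -0.9 53.9] rotvec [-0.0028 -0.0044 -0.0104] travel(target axes) [ 2.5 -1.1 53.9]
yaw off 0.29 J6 -109.2
```

carry_out:
  series:
    - {"travel": [0,0,22],"dr": [0,0,0],"grip": -0.3}
    - {"travel": [0,0,22],"dr": [0,0,0],"grip": -0.3}
    - {"travel": [0,0,3],"dr": [0,0,0],"grip": -0.3}
    - {"travel": [0,0,0],"dr": [0,0,0],"grip": -0.3}
    - {"travel": [0.6,3.3,3],"dr": [0,0,0],"grip": -0.3}
    - {"travel": [0,0,2.5],"dr": [0,0,0],"grip": 0.1}
    - {"travel": [0,0,0],"dr": [0,0,0],"grip": 1}
    - {"travel": [0,0,0],"dr": [0,0,0],"grip": 1}
    - {"travel": [0,0,0],"dr": [0,0,0],"grip": 1}

```text
t: 37.83
ee_pos: [0.5928, -0.092, 0.0894]
tool_rot: [[-0.998, -0.062, -0.0], [-0.062, 0.998, -0.002], [0.0, -0.002, -1.0]]
contact_force: [0.4, 0.6, -1.6]
grip_width: 0.0392
```

```bash
python3 n.py l .087 .3
```

```text
t 37.83 ee [ 0.5928 -0.092   0.0894] F [ 0.4  0.6 -1.6] Tq [-0.35 -0.01 -0.1 ] w 0.0392
travel(now axes) [ 2.6 -0.6  2.4] rotvec [-0.0022 -0.0003 -0.0199] travel(target axes) [ 2.6 -0.5  2.4]
yaw off 0.28 J6 -108.8
```

carry_out:
  series:
    - {"travel": [0,0,0.3],"dr": [0,0,0.1],"grip": 1}

```text
t: 37.95
ee_pos: [0.5931, -0.0921, 0.0891]
tool_rot: [[-0.999, 0.039, 0.0], [0.039, 0.999, -0.003], [-0.0, -0.003, -1.0]]
contact_force: [0.5, 2.1, -2.6]
grip_width: 0.039
```

```bash
python3 n.py l .087 .3|egrep 'Tq|off'
```

```text
t 37.95 ee [ 0.5931 -0.0921  0.0891] F [ 0.5  2.1 -2.6] Tq [-0.26 -0.15  0.37] w 0.039
yaw off 0.179 J6 -103.0
```

carry_out:
  series:
    - {"travel": [0,0,0.2],"dr": [0,0,0.06],"grip": 1}

```text
t: 38.08
ee_pos: [0.5931, -0.0921, 0.089]
tool_rot: [[-0.995, 0.1, 0.0], [0.1, 0.995, -0.003], [-0.001, -0.003, -1.0]]
contact_force: [0.1, 3.7, -1.3]
grip_width: 0.0395
```

```bash
python3 n.py l .087 .3|egrep 'Tq|off'
```

```text
t 38.08 ee [ 0.5931 -0.0921  0.089 ] F [ 0.1  3.7 -1.3] Tq [-0.3   0.01  0.38] w 0.0395
yaw off 0.118 J6 -99.4
```

carry_out:
  series:
    - {"travel": [0,0,0.1],"dr": [0,0,0.04],"grip": 1}

```text
t: 38.2
ee_pos: [0.5931, -0.0922, 0.0889]
tool_rot: [[-0.99, 0.14, 0.0], [0.14, 0.99, -0.004], [-0.001, -0.004, -1.0]]
contact_force: [0.2, 2.7, -1.2]
grip_width: 0.0392
```

```bash
python3 n.py l .087 .3|egrep 'Tq|off'
```

```text
t 38.2 ee [ 0.5931 -0.0922  0.0889] F [ 0.2  2.7 -1.2] Tq [-0.34 -0.07  0.42] w 0.0392
yaw off 0.078 J6 -97.1
```

carry_out:
  series:
    - {"travel": [0,0,0.1],"dr": [0,0,0.02],"grip": 1}

```text
t: 38.33
ee_pos: [0.5931, -0.0921, 0.0888]
tool_rot: [[-0.987, 0.159, 0.0], [0.159, 0.987, -0.004], [-0.001, -0.004, -1.0]]
contact_force: [0.0, 2.4, -1.2]
grip_width: 0.0392
```

```bash
python3 n.py l .087 .3|egrep 'Tq|off'
```

```text
t 38.33 ee [ 0.5931 -0.0921  0.0888] F [ 0.   2.4 -1.2] Tq [-0.32  0.06  0.39] w 0.0392
yaw off 0.058 J6 -95.9
```

carry_out:
  series:
    - {"travel": [0,0,0],"dr": [0,0,0],"grip": -0.2}
    - {"travel": [0,0,0],"dr": [0,0,0],"grip": -0.2}
    - {"travel": [0,0,-30],"dr": [0,0,-0.1],"grip": -0.2}
    - {"travel": [0,0,-22],"dr": [0,0,-0.08],"grip": -0.3}
    - {"travel": [0,0,0],"dr": [0,0,-0.06],"grip": -0.4}
    - {"travel": [0,0,0],"dr": [0,0,0],"grip": -0.4}
    - {"travel": [16,-48,0],"dr": [0,0,0],"grip": -0.4}
    - {"travel": [15.5,-48,0],"dr": [0,0,0],"grip": -0.4}
    - {"travel": [15,-46,0],"dr": [0,0,0],"grip": -0.4}
    - {"travel": [0,0,0],"dr": [0,0,0],"grip": -0.4}
    - {"travel": [0,0,0],"dr": [-0.004,0.004,0],"grip": -0.4}
    - {"travel": [0,0,0],"dr": [0,0,0],"grip": -0.4}

```text
t: 39.83
ee_pos: [0.559, -0.2411, 0.1429]
tool_rot: [[-0.997, -0.081, -0.003], [-0.081, 0.997, 0.0], [0.003, 0.001, -1.0]]
contact_force: [-0.4, -1.0, 0.0]
grip_width: 0.0613
```

```bash
python3 n.py r .087 .3
```

```text
t 39.83 ee [ 0.559  -0.2411  0.1429] F [-0.4 -1.   0. ] Tq [ 0.03  0.01 -0.05] w 0.0613
travel(now axes) [ 1.   1.9 55.9] rotvec [ 0.0005 -0.003  -0.    ] travel(target axes) [ 1.1  1.9 55.9]
yaw off 0.3 J6 -124.4
```

carry_out:
  series:
    - {"travel": [0,0,22],"dr": [0,0,0],"grip": -0.3}
    - {"travel": [0,0,22],"dr": [0,0,0],"grip": -0.3}
    - {"travel": [0,0,3],"dr": [0,0,0],"grip": -0.3}
    - {"travel": [0,0,0],"dr": [0,0,0],"grip": -0.3}
    - {"travel": [2,-2.6,4],"dr": [0,0,0],"grip": -0.3}
    - {"travel": [0,0,2.5],"dr": [0,0,0],"grip": 0.1}
    - {"travel": [0,0,0],"dr": [0,0,0],"grip": 1}
    - {"travel": [0,0,0],"dr": [0,0,0],"grip": 1}
    - {"travel": [0,0,0],"dr": [0,0,0],"grip": 1}

```text
t: 40.95
ee_pos: [0.56, -0.2397, 0.0907]
tool_rot: [[-0.996, -0.086, 0.001], [-0.086, 0.996, -0.001], [-0.001, -0.001, -1.0]]
contact_force: [0.8, 0.3, -1.5]
grip_width: 0.0389
```

```bash
python3 n.py r .087 .3
```

```text
t 40.95 ee [ 0.56   -0.2397  0.0907] F [ 0.8  0.3 -1.5] Tq [ 0.02 -0.11  0.09] w 0.0389
travel(now axes) [2.2 0.7 3.7] rotvec [-0.0006  0.0006  0.005 ] travel(target axes) [2.2 0.7 3.7]
yaw off 0.305 J6 -124.6
```

carry_out:
  series:
    - {"travel": [0,0,0.2],"dr": [0,0,0.06],"grip": 1}

```text
t: 41.08
ee_pos: [0.56, -0.2398, 0.0906]
tool_rot: [[-1.0, -0.026, 0.001], [-0.026, 1.0, -0.001], [-0.0, -0.001, -1.0]]
contact_force: [-0.1, -0.7, -0.2]
grip_width: 0.0396
```

```bash
python3 n.py r .087 .3|egrep 'Tq|off'
```

```text
t 41.08 ee [ 0.56   -0.2398  0.0906] F [-0.1 -0.7 -0.2] Tq [0.02 0.05 0.36] w 0.0396
yaw off 0.244 J6 -121.1
```

carry_out:
  series:
    - {"travel": [0,0,0.1],"dr": [0,0,0.04],"grip": 1}

```text
t: 41.2
ee_pos: [0.56, -0.2399, 0.0905]
tool_rot: [[-1.0, 0.015, 0.0], [0.015, 1.0, -0.001], [-0.0, -0.001, -1.0]]
contact_force: [0.4, -0.2, -1.3]
grip_width: 0.0394
```

```bash
python3 n.py r .087 .3|egrep 'Tq|off'
```

```text
t 41.2 ee [ 0.56   -0.2399  0.0905] F [ 0.4 -0.2 -1.3] Tq [ 0.1  -0.05  0.4 ] w 0.0394
yaw off 0.204 J6 -118.8
```

carry_out:
  series:
    - {"travel": [0,0,0.1],"dr": [0,0,0.02],"grip": 1}

```text
t: 41.32
ee_pos: [0.5599, -0.24, 0.0904]
tool_rot: [[-0.999, 0.035, 0.0], [0.035, 0.999, -0.001], [-0.0, -0.001, -1.0]]
contact_force: [0.2, 0.1, -1.0]
grip_width: 0.0391
```

```bash
python3 n.py r .087 .3|egrep 'Tq|off'
python3 - <<'E'
from h import *
im=bot.grab_frame('scene');cv2.imwrite('pics/f_s.png',cv2.resize(im[205:275,205:310,::-1],None,fx=7.6,fy=7.6,interpolation=cv2.INTER_CUBIC))
E
```

```text
t 41.33 ee [ 0.5599 -0.24    0.0904] F [ 0.2  0.1 -1. ] Tq [0.12 0.02 0.42] w 0.0391
yaw off 0.184 J6 -117.6
```

View pics/f_s.png

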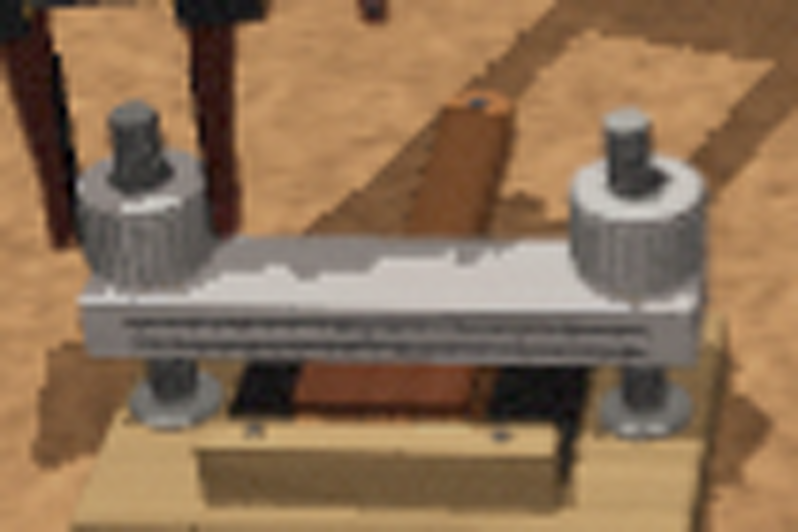

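carry_out:
  series:
    - {"travel": [0,0,0.1],"dr": [0,0,0.02],"grip": 1}

```text
t: 41.5
ee_pos: [0.56, -0.24, 0.0904]
tool_rot: [[-0.998, 0.056, 0.0], [0.056, 0.998, -0.002], [-0.0, -0.002, -1.0]]
contact_force: [0.2, 0.4, -0.9]
grip_width: 0.0396
```

```bash
python3 n.py r .087 .3|egrep 'Tq|off'
```

```text
t 41.5 ee [ 0.56   -0.24    0.0904] F [ 0.2  0.4 -0.9] Tq [ 0.16 -0.01  0.41] w 0.0396
yaw off 0.163 J6 -116.4
```

carry_out:
  series:
    - {"travel": [0,0,0],"dr": [0,0,0],"grip": -0.2}
    - {"travel": [0,0,0],"dr": [0,0,0],"grip": -0.2}
    - {"travel": [0,0,0],"dr": [0,0,0],"grip": -0.2}
    - {"travel": [0,0,-30],"dr": [0,0,0],"grip": -0.2}
    - {"travel": [0,0,-45],"dr": [0,0,0],"grip": -0.2}
    - {"travel": [0,0,-45],"dr": [0,0,0],"grip": -0.2}
    - {"travel": [40,0,-30],"dr": [0,0,0],"grip": -0.2}
    - {"travel": [40,0,0],"dr": [0,0,0],"grip": -0.2}
    - {"travel": [0,0,0],"dr": [0,0,0],"grip": -0.2}
    - {"travel": [0,0,0],"dr": [0,0,0],"grip": -0.2}

```text
t: 42.75
ee_pos: [0.4792, -0.2358, 0.2457]
tool_rot: [[-0.998, 0.057, 0.002], [0.057, 0.998, -0.003], [-0.002, -0.002, -1.0]]
contact_force: [-0.4, -1.1, 0.7]
grip_width: 0.0529
```

```bash
python3 n.py r .087 .3|egrep 'Tq|off'
python3 - <<'E'
from h import *
im=bot.grab_frame('scene');w=bot.grab_frame('wrist')
a=cv2.resize(im[205:275,205:310,::-1],None,fx=7.6,fy=7.6,interpolation=cv2.INTER_CUBIC)
cv2.imwrite('pics/g_s.png',a);cv2.imwrite('pics/g_w.png',w[:,:,::-1])
E
```

```text
t 42.75 ee [ 0.4792 -0.2358  0.2457] F [-0.4 -1.1  0.7] Tq [ 0.01  0.   -0.01] w 0.0529
yaw off 0.161 J6 -120.3
```

View pics/g_s.png

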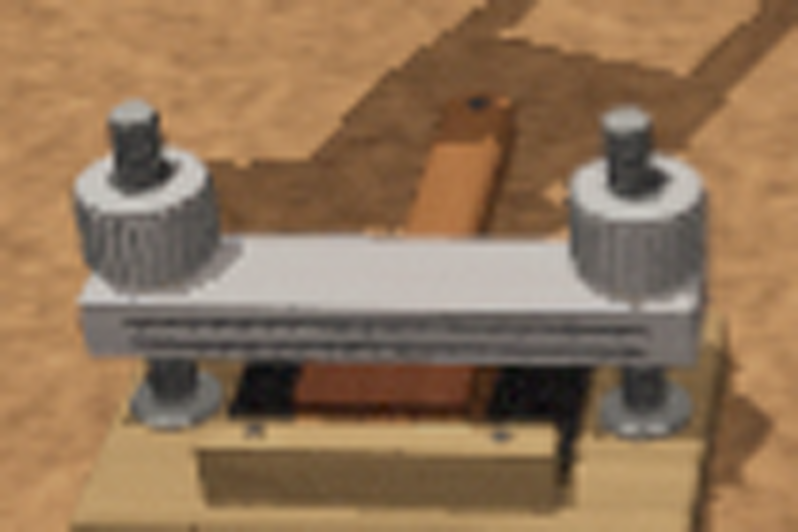

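View pics/g_w.png

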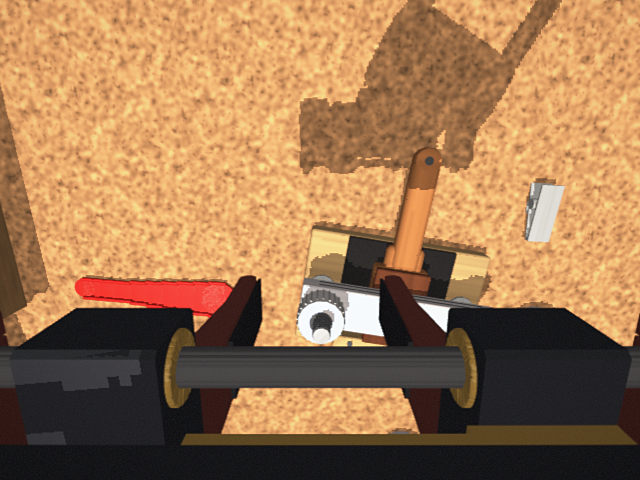

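The wrist picture shows the brush still centred and square, with its handle out at the front at (425,160). The scene picture shows the bar level, with its lower edge at (85,357) and (697,365), the same slant as the press base. R reads 0.41–0.42 N m (about +0.13) and L read about 0.40 N m before R was last tightened. I am handing it in.

Run:
```python
from station import bot
print(bot.sign_off())
```

```text
the job is handed in; nothing more can be done
None
```

The brush is in the press and clamped, and I handed the job in at about 43 s of robot time with the arm clear of everything. I believe the back plate is home. I judged that from the feel of the nuts, not from a direct measurement of the gap.

**Placing:** I set the brush flat on the mat and pushed it against the back stop until it resisted with about 5.5 N. The wrist camera then put it within about 0.2 mm of the press's centre and 0.003 rad of square.

**Tightening:** I ran the two nuts down by turns. Most visits turned a nut 0.2 to 0.6 rad, and the last ones were in small steps. The recorded totals are about 2.07 rad on the left nut and 2.18 rad on the right. Part of that was probably the grip winding up rather than the nut turning.

**Last checks:**
- **Effort:** the right nut ended at about 0.41–0.42 N m, roughly 0.13–0.14 above a free nut. The left read 0.39–0.42 N m before the right was last tightened, and I did not gauge it again. Both are near the firm value of 0.16 and well below the 0.3 that crushes the wood. Readings scattered by about 0.03 N m.
- **Level:** the bar looks level in the scene camera, but that view only resolves about 0.005 rad. The left nut's effort readings may be about 0.03 N m high because of side load during gripping.
- **Plate:** both nuts' efforts rose steadily at the end, as they should once the plate is seated.
- **Other things:** the shoe horn and clip look undisturbed in the last wrist picture. I did not look at the others again at the end, and nothing was knocked that I noticed.

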